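Pack the camera-port adapters in the ratchet cradle

ROBOT

A 7-joint arm with a two-finger parallel gripper is mounted at the origin on the work surface. World frame = base frame: x ahead of the robot, y to its left, z up, the work surface at z = 0. Lengths are in m, angles in rad, forces in N, time in s.
With the tool pointing down it reaches from about 0.425 to 0.875 m from the base axis. Payload 8.4 kg.
Tool frame: the origin (TCP) lies at the very end of the fingers, on their centre line; the grasp point (between the pads) lies 19 mm behind it; z points along the fingers, y is the line along which they close (so a half turn about z gives the same grasp; the last joint's range is limited). The gripper opens to 85 mm and grips with 20 to 120 N. Pads are 22 mm wide; open, the fingers measure 114 mm over their backs; the gripper's body (76 mm by 85 mm) begins 54 mm behind the grasp point. The pads swing forward as they close: fully open they stand 13 mm farther back than shut.
Start: joints at [1.037, 0.333, 0.04, 1.465, -0.013, 1.343, -0.059], TCP at [0.274, -0.59, 0.231] pointing down, gripper open.
Joint ranges: [-2.58, 2.58], [-0.38, 2.09], [-1.3, 1.39], [0.25, 2.4], [-1.5, 4.64], [0.08, 2.09], [-2.65, 2.65]. Speed limits (rad/s): [2.22, 2.22, 2.79, 2.79, 3.14, 3.14, 3.14].

INTERFACE

Orientations are given as a 3x3 rotation matrix whose columns are the frame's x, y, z axes.
In Python, from bench import bot gives the robot as it stands.
- The arm moves only by the shell command python3 inch.py [OPENING] [FORCE], which reads ROWS from standard input. ROWS is one flat JSON list of numbers that holds 1 to 10 rows one after another, with no inner brackets; each row has 4 numbers: dx, dy, dz in units of 5 mm, then a turn about the tool's z in units of 0.1 rad; each row shifts and turns the commanded pose from where the row before left it, along the tool's axes as they then stand; what a row does not reach is not made up. A row lasts 1/12 s, in which the tool goes at most 0.0417 m and 0.125 rad, less where a joint would pass 70% of its speed; a pose out of reach is approached as far as the arm can. OPENING is the finger opening in m, set as the command begins (- or left out keeps the last). The fingers move at their own pace and stop on an object; FORCE is the grip in N (left out, the last holds). Time passes only in rows, so rows that do not move let the fingers close. It prints the time, the measured TCP pose, the force, the opening and the grip force at its end. Input that does not fit is refused with a message, and nothing moves.
- bot.get_obs(): the state, without advancing time (a new reading comes with each control period).
- bot.camera(name): name is "scene" or "side" or "wrist"; returns the picture (400x640x3 uint8, red, green, blue); there is no depth.
- bot.camera_model(name): a dict with "intrinsics" (3x3 intrinsics, pixels), "view" (4x4, takes a point from world to camera coordinates); the wrist camera has in their place "mount" (4x4, takes a point from camera to tool coordinates, whose origin is the TCP and whose axes are the flange's). Camera axes: x right, y down, z forward; pixel columns grow to the right and rows downward; lengths in m; the calibration is good to about 2 mm. A picture is of the moment at which its call begins: read the wrist's pose just before it. camera_model takes no time and is no camera call.
- bot.hand_in(): hands the job in; it is judged then, once.
The state is a dict: "clock": time; "joints": joint angles; "qd": joint speeds; "tau": joint torques, N m; "eef_pos": TCP position; "ee_rot": TCP orientation; "wrist_force": force on the tool from outside, world axes, zero at the start; "wrist_torque": the same for the moment, N m; "opening": finger opening in m; "finger_force": force on a finger pad.
Only numpy, scipy, OpenCV 4.12 (cv2) and the standard library are available. Lean on these libraries where they do the work, as an engineer would, in place of code of your own. Each camera call takes 0.05 s, during which the arm holds its last target. There are 200 camera calls.

TASK

First clear every forgotten eyepiece out of the packing cradle into the white tray. Then set all the hat-shaped adapters in the cradle's channel in one straight row, neck up and neck down by turns so that they nest, each staying the way up it is now; only then squeeze the orange trigger again and again until the jaw grips the whole row firmly against the end stop (the red band on the pad's stem is out of sight and stays so when you let go). Leave the other things on the bench where they are.

Things in the scene. Friction and masses are not known exactly. Their poses are not given: they have to be found in the camera images.
- cradle: grey packing cradle, fixed: base plate 70 wide (its x), 450 long (its y). Origin: underside, on the channel's middle line; z up. Channel: flat floor 8 above the bench between aluminium rails (inner faces x = +-27, 7 high, 8 thick, y 10 to 250), from the end stop at y = 235 to the sliding jaw's pad. Behind the jaw stands the drive; its toothed bar sticks out behind (to y -300, 24 high)
- end_stop: blue fixed end stop of the cradle, 60 x 15 x 32 high, faces the jaw; origin at the foot of its face, on the channel floor's middle line (cradle x 0, y 235, z 8); axes as the cradle
- jaw (a joint): travel in m of the sliding jaw (blue block 56 wide, top 44 above the bench) along the cradle's +y towards the end stop, 0 (open) to 0.146. It ratchets: it moves only towards the stop, in clicks of 6 mm; there is no release. Friction about 3 N
- pad (a joint): how far in m the black spring pad (52 wide, 6 thick, from 11 to 41 above the bench) on the jaw's front is pressed back, 0 to 0.014; 0.9 N per mm. Its stem has a red band that is out of sight inside the jaw once the pad is pressed in 6 mm or more: then the row is gripped firmly
- pad_face (a point): foot of the pad's face, 8 above the bench, on the middle line; with jaw and pad at 0 it is at cradle y = -20, so the jaw opens to at most 255
- trigger (a joint): travel in m of the orange trigger post along the cradle's +y, towards the black grip: 0 let go, 0.018 squeezed home. A spring returns it (3 to 4 N). Going in it carries the jaw along, up to 18 mm; on release the jaw keeps the last 6 mm click. Takes about 7 N while the jaw runs free, about 20 N to press the pad fully in; grip with 25 to 40 N
- squeeze (a point): fixed point, cradle x 0, y -97, 92 above the bench. Two posts stand here, 24 wide in x, free from 54 to 118 above the bench: black fixed grip (y -92 to -80) and orange trigger, 12 thick (outer face y -132 let go, -114 squeezed home). Close a gripper here along the cradle's y from 76 mm or more to 34 mm to squeeze. Jaw and pad stay below 46
- tray: white parts tray on the bench, 140 (its x) x 120, walls 22 high and 4 thick, floor about 4 thick; origin at its underside's centre. Fixed
- up1: hat-shaped aluminium camera-port adapter, 90 g: a flange disc 50 diameter x 8 and a neck 34 diameter x 20 in one piece, 28 high. This one stands neck UP: flange at the bottom (0 to 8 above the origin), neck above (8 to 28), with a dark bore 22 across in its end. Origin: centre of its underside as it stands, z up. It keeps this way up
- up2: hat-shaped aluminium camera-port adapter, 90 g: a flange disc 50 diameter x 8 and a neck 34 diameter x 20 in one piece, 28 high. This one stands neck UP: flange at the bottom (0 to 8 above the origin), neck above (8 to 28), with a dark bore 22 across in its end. Origin: centre of its underside as it stands, z up. It keeps this way up
- down1: hat-shaped aluminium camera-port adapter, 90 g: a flange disc 50 diameter x 8 and a neck 34 diameter x 20 in one piece, 28 high. This one stands neck DOWN: neck at the bottom (0 to 20 above the origin), flange on top (20 to 28), with a dark bore 30 across in its face. Origin: centre of its underside as it stands, z up. It keeps this way up. May be absent
- down2: hat-shaped aluminium camera-port adapter, 90 g: a flange disc 50 diameter x 8 and a neck 34 diameter x 20 in one piece, 28 high. This one stands neck DOWN: neck at the bottom (0 to 20 above the origin), flange on top (20 to 28), with a dark bore 30 across in its face. Origin: centre of its underside as it stands, z up. It keeps this way up. May be absent
- down3: hat-shaped aluminium camera-port adapter, 90 g: a flange disc 50 diameter x 8 and a neck 34 diameter x 20 in one piece, 28 high. This one stands neck DOWN: neck at the bottom (0 to 20 above the origin), flange on top (20 to 28), with a dark bore 30 across in its face. Origin: centre of its underside as it stands, z up. It keeps this way up. May be absent
- eyepiece1: black eyepiece, a solid cylinder 32 diameter x 32 high, 80 g, standing forgotten in the channel; origin at its centre (16 above its foot), z along the cylinder's axis; one of the three may be absent
- eyepiece2: black eyepiece, a solid cylinder 32 diameter x 32 high, 80 g, standing forgotten in the channel; origin at its centre (16 above its foot), z along the cylinder's axis; one of the three may be absent
- eyepiece3: black eyepiece, a solid cylinder 32 diameter x 32 high, 80 g, standing forgotten in the channel; origin at its centre (16 above its foot), z along the cylinder's axis; one of the three may be absent
- oil: small amber oil bottle, 28 diameter, 58 high; bystander, to be left alone; origin at its underside's centre
- slide_box: blue slide box 87 x 102 x 35; bystander, to be left alone; origin at its underside's centre
- driver: red screwdriver, 150 long; bystander, to be left alone; origin at its underside's centre
- dish: glass dish, 90 diameter, 16 high; bystander, to be left alone; origin at its underside's centre
- jar: white jar with red lid, 60 diameter, 85 high; bystander, to be left alone; origin at its underside's centre
- mouse: black computer mouse, about 60 across, 33 high; bystander, to be left alone; origin at its underside's centre

How it is judged:
By the outcome, as a careful person would: the job done as asked, in the order asked, and still so for the second after the job is handed in, with the robot touching nothing.
Of down1, down2, down3 only 1 to 3 are there at a start; the rules pass over those that are not, and their reading is None.
Of eyepiece1, eyepiece2, eyepiece3 only 2 to 3 are there at a start; the rules pass over those that are not, and their reading is None.
At some moment in a run one of eyepiece1, eyepiece2, eyepiece3 may be knocked a few centimetres aside while the robot is not near it.
Once in a run the grip may slacken for a moment while it holds something.
It also fails if it takes over 208 s, if anything falls off the work surface, if the arm or the gripper's body presses on something with over 40 N, if the wrist force passes 120 N, or if a joint passes its speed limit or range.

## Working session

There is one attempt and no reset: what is moved stays moved. The work goes in short steps, Python scripts to look and compute and a shell command to move; the robot and the scene stay as the last step left them, time stands still between calls to the robot, and variables do not carry over. Pictures are saved under pics/ and viewed, at most 14 in all, crops included, and the job is handed in when it is done.

```bash
ls; mkdir -p pics
python3 - <<'E'
from bench import bot
import cv2,numpy as np
o=bot.get_obs();print(o['clock'],o['eef_pos'],o['ee_rot'],o['opening'])
for n in("scene","side"):
    cv2.imwrite(f"pics/{n}0.png",bot.camera(n)[:,:,::-1]);m=bot.camera_model(n);print(m)
print(bot.camera_model("wrist"))
E
```

```text
bench.py
inch.py
pics
0.0 [ 0.27358524 -0.58911612  0.2304118 ] [[ 9.06944174e-01  4.21250081e-01 -7.96850402e-04]
 [ 4.21250818e-01 -9.06943046e-01  1.43532537e-03]
 [-1.18067000e-04 -1.63743387e-03 -9.99998652e-01]] 0.08552216223465217
{'intrinsics': array([[469.47426592,   0.        , 319.42228342],
       [  0.        , 469.47426592, 200.12703038],
       [  0.        ,   0.        ,   1.        ]]), 'view': array([[-0.3809792 ,  0.92456668,  0.00559458,  0.26735742],
       [ 0.63689676,  0.26681797, -0.72330539, -0.31226151],
       [-0.6702368 , -0.27200114, -0.69050562,  1.74887094],
       [ 0.        ,  0.        ,  0.        ,  1.        ]])}
{'intrinsics': array([[403.70662426,   0.        , 322.37174083],
       [  0.        , 403.70662426, 188.43585914],
       [  0.        ,   0.        ,   1.        ]]), 'view': array([[-9.83352814e-01, -1.81706476e-01,  2.17112393e-05,
         6.06253673e-01],
       [-1.31208533e-01,  7.09987124e-01, -6.91883375e-01,
         1.53045766e-01],
       [ 1.25704275e-01, -6.80368312e-01, -7.22009276e-01,
         1.08348013e+00],
       [ 0.00000000e+00,  0.00000000e+00,  0.00000000e+00,
         1.00000000e+00]])}
{'intrinsics': array([[295.50133238,   0.        , 318.10761983],
       [  0.        , 295.50133238, 200.31948517],
       [  0.        ,   0.        ,   1.        ]]), 'mount': array([[ 8.50747462e-04, -9.49552554e-01, -3.13606797e-01,
         8.11821438e-02],
       [ 9.99999047e-01,  1.14891315e-03, -7.65948863e-04,
        -1.41000456e-03],
       [ 1.08761567e-03, -3.13605847e-01,  9.49552626e-01,
        -1.43303852e-01],
       [ 0.00000000e+00,  0.00000000e+00,  0.00000000e+00,
         1.00000000e+00]])}
```
View pics/scene0.png

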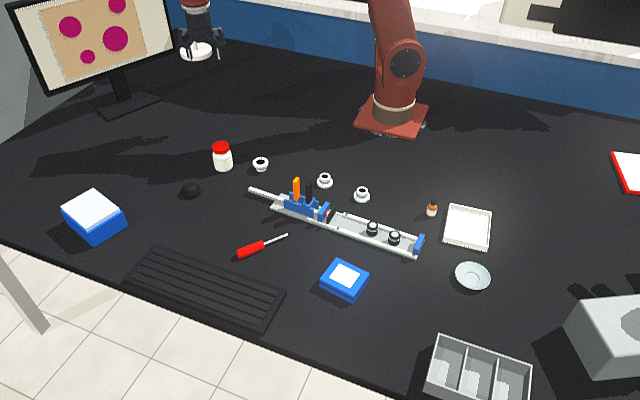

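View pics/side0.png

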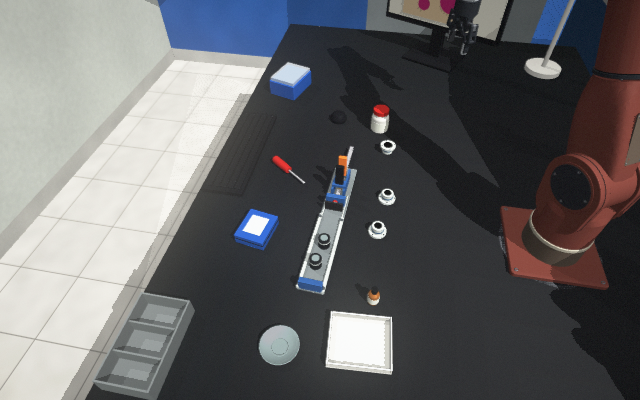

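The scene shows two black eyepieces near the end stop at scene (372,229) and (394,238). There are three adapters at scene (261,163), (325,180) and (362,193), with the tray at (467,227). I'll enlarge both views.

Run:
```python
import cv2
a=cv2.imread("pics/side0.png")[125:295,285:405];b=cv2.imread("pics/scene0.png")[145:265,240:440]
cv2.imwrite("pics/c1.png",cv2.resize(a,None,fx=3.5,fy=3.5,interpolation=cv2.INTER_CUBIC))
cv2.imwrite("pics/c2.png",cv2.resize(b,None,fx=4,fy=4,interpolation=cv2.INTER_CUBIC))
```

View pics/c1.png

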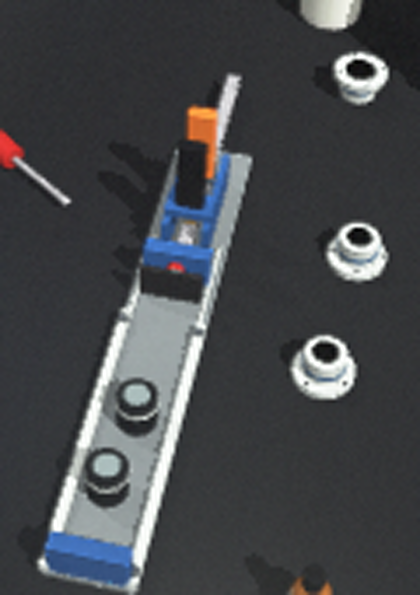

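View pics/c2.png

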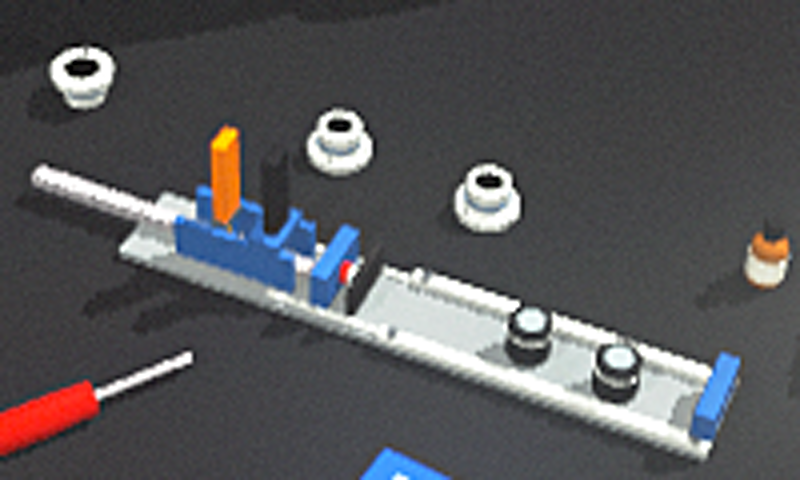

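The third adapter (crop1 361,70) is neck down and the other two are neck up. There are two eyepieces, and the jaw is open with its red band visible. Next I'll get coarse positions from both cameras.

```bash
cat > h.py <<'E'
import numpy as np,cv2
from bench import bot
def ray(name,uv,z,pose=None):
    m=bot.camera_model(name);K=m["intrinsics"]
    if name=="wrist":
        p,R=pose;T=np.eye(4);T[:3,:3]=R;T[:3,3]=p;C=T@m["mount"]
    else: C=np.linalg.inv(m["view"])
    d=C[:3,:3]@np.linalg.inv(K)@np.array([*uv,1.]);c=C[:3,3]
    return c+d*(z-c[2])/d[2]
def snap(name,f,s=1):
    o=bot.get_obs();pose=(np.array(o["eef_pos"]),np.array(o["ee_rot"]));im=bot.camera(name)[:,:,::-1]
    cv2.imwrite(f,im);np.savez(f+".npz",p=pose[0],R=pose[1])
    return im
def px(name,uv,z,f=None):
    pose=None
    if f: q=np.load(f+".npz");pose=(q["p"],q["R"])
    return ray(name,uv,z,pose)
def rel(target,o=None):
    "shift in tool axes to world target"
    o=o or bot.get_obs();return np.array(o["ee_rot"]).T@(np.array(target)-np.array(o["eef_pos"]))
E
python3 - <<'E'
from h import *
np.set_printoptions(precision=4,suppress=True)
P={"down":((361,70),(83,67),.028),"upA":((358,236),(340,125),.028),"upB":((325,350),(488,181),.028),"eye1":((138,393),(531,321),.04),"eye2":((107,466),(617,358),.04),
"stopL":((50,540),(692,437),.04),"stopR":((133,560),(728,355),.04),"orange":((202,110),(229,130),.118)}
for k,(a,b,z) in P.items():
    print(k,px("side",(a[0]/3.5+285,a[1]/3.5+125),z)[:2],px("scene",(b[0]/4+240,b[1]/4+145),z)[:2])
for uv in((330,314),(391,314),(392,372),(327,370)):print("tray",px("side",uv,.022)[:2])
for n,uv in dict(oil=(374,297),dish=(279,345),box=(257,228),drv=(290,170),mouse=(339,117),jar=(380,118)).items():print(n,px("side",uv,.02)[:2])
E
```

```text
down [ 0.453  -0.3059] [ 0.4565 -0.3049]
upA [ 0.4403 -0.0905] [ 0.4427 -0.0882]
upB [0.4567 0.036 ] [0.4594 0.0384]
eye1 [0.5904 0.1119] [0.5961 0.1148]
eye2 [0.6006 0.1795] [0.6064 0.1787]
stopL [0.6273 0.2456] [0.6543 0.2425]
stopR [0.5687 0.2505] [0.5748 0.2473]
orange [ 0.58   -0.1223] [ 0.5751 -0.1201]
tray [0.5413 0.3108]
tray [0.404  0.2854]
tray [0.3935 0.4137]
tray [0.5265 0.4342]
oil [0.4463 0.2485]
dish [0.6382 0.4007]
box [0.7791 0.0996]
drv [ 0.7448 -0.1393]
mouse [ 0.637  -0.4392]
jar [ 0.4919 -0.46  ]
```

The rows are not in the units I measure in: shifts go in units of 5 mm and turns go in units of 0.1 rad. I convert before sending: -0.028 m is -5.6, 0.028 m is 5.6.

```bash
echo '[5.6, -5.6, 0, 0, 5.6, -5.6, 0, 0, 5.6, -5.6, 0, 0, 5.6, -5.6, 0, 0, 5.6, -5.6, 0, 0, 5.6, -5.6, 0, 0, 5.6, -5.6, 0, 0, 5.6, -5.6, 0, 0, 5.6, -5.6, 0, 0, 5.6, -5.6, 0, 0]' | python3 inch.py 0.085
echo '[5.6, -5.6, 0.6, 0, 5.6, -5.6, 0.6, 0, 5.6, -5.6, 0.6, 0, 5.6, -5.6, 0.6, 0, 5.6, -5.6, 0.6, 0, 5.6, -5.6, 0.6, 0, 5.6, -5.6, 0.6, 0, 5.6, -5.6, 0.6, 0, 5.6, -5.6, 0.6, 0, 0, 0, 0, 0]' | python3 inch.py
echo '[0, 0, 0, -1.2, 0, 0, 0, -1.2, 0, 0, 0, -1.2, 0, 0, 0, -1.2, 0, 0, 0, -1.2, 0, 0, 0, -1.2, 0, 0, 0, -1.2, 0, 0, 0, -1.2, 0, 0, 0, -0.9, 0, 0, 0, 0]' | python3 inch.py
python3 -c "
from h import *
o=bot.get_obs();print(o['joints']);print(np.round(rel([.54,.12,.2]),3))"
```

```text
clock: 0.93
eef_pos: [0.4098, -0.2156, 0.2312]
ee_rot: [[0.907, 0.421, -0.0], [0.421, -0.907, -0.0], [-0.0, 0.0, -1.0]]
wrist_force: [0.7, -0.4, 1.4]
opening: 0.0852
finger_force: 0.0
clock: 1.77
eef_pos: [0.5322, 0.1255, 0.2036]
ee_rot: [[0.903, 0.429, -0.001], [0.429, -0.903, 0.004], [0.001, -0.004, -1.0]]
wrist_force: [-1.8, 0.6, 0.8]
opening: 0.0848
finger_force: 0.0
clock: 2.6
eef_pos: [0.532, 0.1169, 0.204]
ee_rot: [[0.082, 0.997, -0.001], [0.997, -0.082, -0.0], [-0.0, -0.001, -1.0]]
wrist_force: [-0.6, -1.2, 0.2]
opening: 0.085
finger_force: 0.0
[ 0.35000322  0.20654095 -0.7293778   1.72953897  0.14373622  1.26078941
 -0.49480028]
[0.004 0.008 0.004]
```

Run:
```python
from h import *
im=snap("wrist","pics/w1.png")
cv2.imwrite("pics/w1x.png",cv2.resize(im,(800,500),interpolation=cv2.INTER_CUBIC))
```

```text
(no output)
```

View pics/w1x.png

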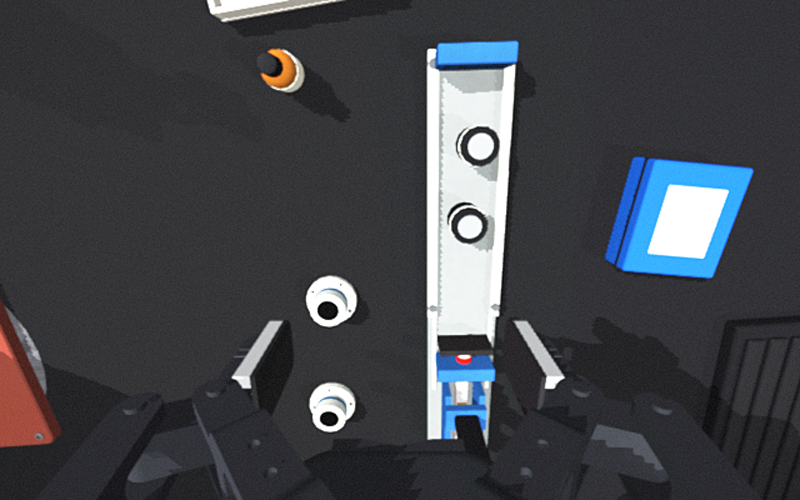

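The wrist view shows both eyepieces at (480,146) and (469,225), the stop's foot at about y=67, and the neck-up adapters at (330,303) and (330,410). I'll enlarge those areas for exact pixels.

Run:
```python
import cv2,numpy as np
im=cv2.imread("pics/w1.png")
a=np.hstack([im[25:165,330:430],im[210:350,235:295]])
cv2.imwrite("pics/w1c.png",cv2.resize(a,None,fx=4.2,fy=4.2,interpolation=cv2.INTER_CUBIC))
```

```text
(no output)
```

View pics/w1c.png

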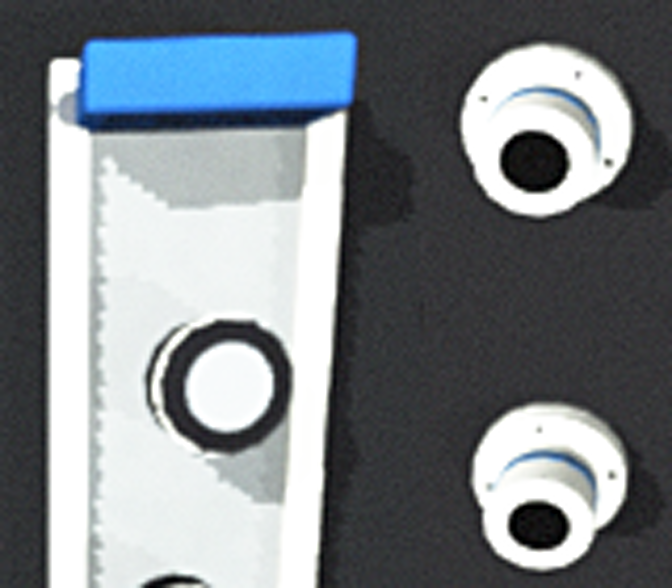

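Run:
```python
from h import *
np.set_printoptions(precision=4,suppress=True)
f="pics/w1.png"
c=lambda x,y,z:px("wrist",(330+x/4.2,25+y/4.2),z,f)[:2]
a=lambda x,y,z:px("wrist",(235+(x-420)/4.2,210+y/4.2),z,f)[:2]
w=lambda x,y,z:px("wrist",(x/1.25,y/1.25),z,f)[:2]
A,B=c(82,109,.04),c(354,104,.04);print("stop top front",A,B,np.linalg.norm(A-B),np.degrees(np.arctan2(*(B-A)[::-1])))
A,B=c(87,39,.04),c(356,33,.04);print("rear",A,B,np.linalg.norm(A-B))
print("foot",c(200,127,.008))
print("eye",c(227,384,.04),w(469,225,.04))
print("up",a(535,160,.028),a(540,525,.028))
for n,q in dict(Lin=((92,140),(88,588)),Rin=((307,140),(281,588)),Lout=((50,140),(50,588))).items():
  P=[c(*t,.015) for t in q];d=P[0]-P[1];print(n,*P,np.degrees(np.arctan2(d[1],d[0])))
print("pad top edges L/R",w(438,352,.041),w(494,352,.041))
print("stop/grip",w(470,420,.118))
```

```text
stop top front [0.5714 0.2426] [0.6319 0.2387] 0.06066855540711034 -3.6986095497412474
rear [0.5731 0.2564] [0.6321 0.2528] 0.05904197978729621
foot [0.6037 0.2408]
eye [0.603  0.1807] [0.5928 0.1158]
up [0.4581 0.0391] [ 0.4416 -0.0894]
Lin [0.5762 0.2392] [0.5701 0.1289] 86.84566604875633
Rin [0.6283 0.2349] [0.6222 0.1246] 86.85645635902607
Lout [0.566 0.24 ] [0.5598 0.1297] 86.8017053898058
pad top edges L/R [ 0.5604 -0.0073] [ 0.614  -0.0116]
stop/grip [ 0.5766 -0.0181]
```

In the tool's units: -0.026 rad is -0.26.

```bash
echo '[0, 0, 0, -0.26, 0, 0, 0, 0]' | python3 inch.py
cat >> h.py <<'E'
np.set_printoptions(precision=4,suppress=True)
S=np.array([.6022,.2408]);ex=np.array([.9984,-.0558]);ey=np.array([.0558,.9984])
def cr(x,y): return S+ex*x+ey*y   # y negative: back from stop
def loc(p): d=np.array(p)[:2]-S; return np.array([d@ex,d@ey])
E
python3 -c "
from h import *
o=bot.get_obs();print(o['eef_pos'],loc([.603,.1807]),loc([.5928,.1158]),rel([.603,.1807,.08]),o['ee_rot'][:,0])"
```

```text
clock: 2.82
eef_pos: [0.5321, 0.117, 0.2042]
ee_rot: [[0.062, 0.998, -0.0], [0.998, -0.062, -0.0], [-0.0, -0.0, -1.0]]
wrist_force: [-0.9, -0.1, -0.3]
opening: 0.0845
finger_force: 0.0
[0.5321 0.117  0.2042] [ 0.0042 -0.06  ] [-0.0024 -0.1253] [0.068  0.0669 0.1241] [ 0.0623  0.9981 -0.    ]
```

In the tool's units: 0.025 m is 5, 0.02 m is 4.

```bash
echo '[3.4, 3.34, 4, 0, 3.4, 3.34, 4, 0, 3.4, 3.34, 4, 0, 3.4, 3.34, 4, 0, 0, 0, 5, 0, 0, 0, 0, 0, 0, 0, 0, 0]' | python3 inch.py 0.085 40
python3 -c "
from h import *
print(rel([.603,.1807,.016]));im=snap('wrist','pics/w2.png')
"
```

```text
clock: 3.4
eef_pos: [0.6018, 0.1806, 0.0982]
ee_rot: [[0.062, 0.998, -0.003], [0.998, -0.062, -0.001], [-0.001, -0.003, -1.0]]
wrist_force: [-0.4, -0.7, 0.9]
opening: 0.0851
finger_force: 0.0
[0.0003 0.0014 0.0822]
```

View pics/w2.png

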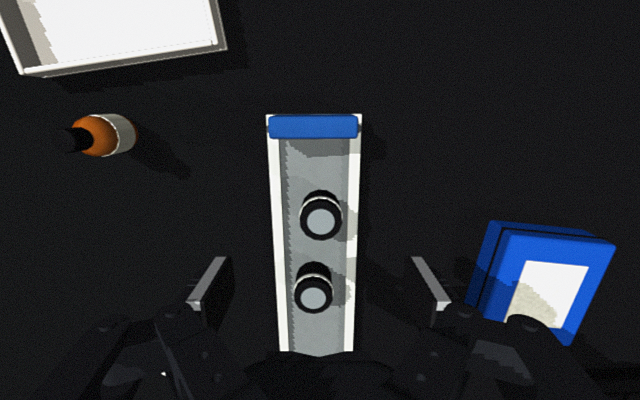

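The view shows eyepiece tops at about (321,221) and (316,297), the front top edge of the stop at (270–357,137), and the tray's edge at top left. I'll check these against the first measurement.

Run:
```python
from h import *
f="pics/w2.png"
for n,u,v,z in[("e1",321,221,.04),("e2",316,297,.04),("L",269,137,.04),("R",357.5,136.5,.04),("tray",23,75,.022),("tray",225,48,.022)]:
  p=px("wrist",(u,v),z,f);print(n,p,loc(p))
```

```text
e1 [0.6036 0.1802 0.04  ] [ 0.0047 -0.0605]
e2 [0.5957 0.1146 0.04  ] [ 0.0006 -0.1264]
L [0.5722 0.2429 0.04  ] [-0.03    0.0004]
R [0.6315 0.2396 0.04  ] [0.0293 0.0005]
tray [0.4048 0.2931 0.022 ] [-0.2     0.0412]
tray [0.5464 0.3011 0.022 ] [-0.0591  0.0571]
```

In the tool's units: 0.028 m is 5.6, 0.027 m is 5.4.

```bash
echo '[0, 0.4, 5.4, 0, 0, 0, 5.4, 0, 0, 0, 5.6, 0, 0, 0, 0, 0, 0, 0, 0, 0]' | python3 inch.py
echo '[0, 0, 0, 0, 0, 0, 0, 0, 0, 0, 0, 0, 0, 0, 0, 0, 0, 0, 0, 0, 0, 0, 0, 0, 0, 0, 0, 0, 0, 0, 0, 0]' | python3 inch.py 0.02 40
echo '[0, 0, -6, 0, 0, 0, -6, 0, 0, 0, -6, 0, 0, 0, 0, 0]' | python3 inch.py
python3 -c "
from h import *
print(rel([.47,.385,.106]))"
```

```text
clock: 3.87
eef_pos: [0.6049, 0.1802, 0.0184]
ee_rot: [[0.061, 0.998, -0.0], [0.998, -0.061, -0.0], [-0.0, -0.0, -1.0]]
wrist_force: [0.3, 0.2, 0.9]
opening: 0.085
finger_force: 0.0
clock: 4.53
eef_pos: [0.6056, 0.181, 0.0187]
ee_rot: [[0.06, 0.998, 0.001], [0.998, -0.06, 0.0], [0.0, 0.001, -1.0]]
wrist_force: [-2.4, -1.0, 7.1]
opening: 0.0304
finger_force: 39.0
clock: 4.87
eef_pos: [0.6079, 0.1825, 0.114]
ee_rot: [[0.06, 0.998, 0.008], [0.998, -0.06, 0.002], [0.003, 0.008, -1.0]]
wrist_force: [1.3, 0.6, -1.3]
opening: 0.0307
finger_force: 39.9
[ 0.1938 -0.1498  0.0074]
```

```bash
echo '[4.86, -3.74, 0, 0, 4.86, -3.74, 0, 0, 4.86, -3.74, 0, 0, 4.86, -3.74, 0, 0, 4.86, -3.74, 0, 0, 4.86, -3.74, 0, 0, 4.86, -3.74, 0, 0, 4.86, -3.74, 0, 0, 0, 0, 0, 0, 0, 0, 0, 0]' | python3 inch.py
echo '[0, 0, 5, 0, 0, 0, 5, 0, 0, 0, 5, 0, 0, 0, 3, 0, 0, 0, 1, 0, 0, 0, 0, 0, 0, 0, 0, 0]' | python3 inch.py
```

```text
clock: 5.7
eef_pos: [0.4655, 0.386, 0.1077]
ee_rot: [[0.056, 0.998, -0.0], [0.998, -0.056, 0.001], [0.001, -0.0, -1.0]]
wrist_force: [1.0, 0.0, -0.3]
opening: 0.0307
finger_force: 39.9
clock: 6.28
eef_pos: [0.4682, 0.3833, 0.0128]
ee_rot: [[0.061, 0.998, 0.001], [0.998, -0.061, -0.0], [-0.0, 0.001, -1.0]]
wrist_force: [0.2, -1.3, 2.0]
opening: 0.0305
finger_force: 43.0
```

In the tool's units: -0.04 m is -8, -0.02 m is -4.

```bash
echo '[0, 0, 0, 0, 0, 0, 0, 0, 0, 0, 0, 0, 0, 0, -4, 0, 0, 0, -8, 0, 0, 0, -8, 0]' | python3 inch.py 0.06
echo '[-5.2, 2.86, 0, 0, -5.2, 2.86, 0, 0, -5.2, 2.86, 0, 0, -5.2, 2.86, 0, 0, -5.2, 2.86, 0, 0, -5.2, 2.86, 0, 0, -5.2, 2.86, 0, 0, -5.2, 2.86, 0, 0, -5.2, 2.86, 0, 0, -5.2, 2.86, 0, 0]' | python3 inch.py 0.085
echo '[0, 0, 0, 0, 0, 0, 0, 0]' | python3 inch.py
python3 -c "
from h import *
im=snap('wrist','pics/w3.png')
"
```

```text
clock: 6.78
eef_pos: [0.4663, 0.3831, 0.1123]
ee_rot: [[0.06, 0.998, -0.003], [0.998, -0.06, -0.001], [-0.002, -0.003, -1.0]]
wrist_force: [1.2, 1.4, 1.0]
opening: 0.0599
finger_force: 0.0
clock: 7.62
eef_pos: [0.595, 0.1142, 0.1125]
ee_rot: [[0.06, 0.998, 0.0], [0.998, -0.06, -0.0], [-0.0, 0.0, -1.0]]
wrist_force: [0.6, -0.0, -0.0]
opening: 0.085
finger_force: 0.0
clock: 7.78
eef_pos: [0.5952, 0.1133, 0.1121]
ee_rot: [[0.064, 0.998, -0.0], [0.998, -0.064, -0.0], [-0.0, -0.0, -1.0]]
wrist_force: [-0.4, 0.7, 0.3]
opening: 0.0854
finger_force: 0.0
```

View pics/w3.png

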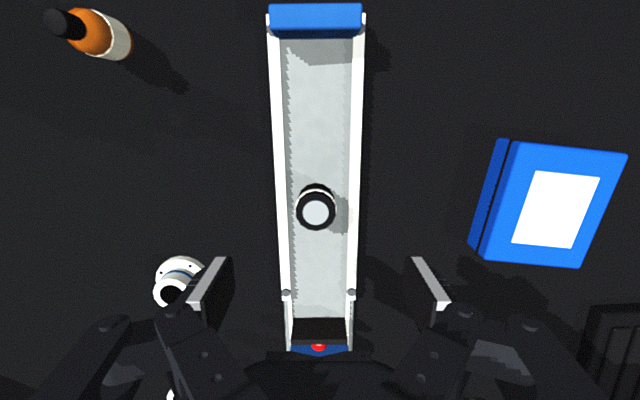

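Eyepiece 2 is still in the channel with its top at (316,211), and the stop's front edge is at (268–361,35).

Run:
```python
from h import *
f="pics/w3.png"
for n,u,v,z in[("e2",316,211,.04),("L",270,36,.04),("R",361,34,.04),("railpin",286,293,.015),("railpin",352,293,.015),("upB",172,294,.028)]:
  p=px("wrist",(u,v),z,f);print(n,p,loc(p))
print(rel([*px("wrist",(316,211),.04,f)[:2],.018]))
```

```text
e2 [0.5935 0.1158 0.04  ] [-0.0017 -0.1252]
L [0.5717 0.2384 0.04  ] [-0.0303 -0.0041]
R [0.6306 0.2358 0.04  ] [ 0.0286 -0.0034]
railpin [0.5587 0.0251 0.015 ] [-0.0314 -0.2178]
railpin [0.6216 0.0211 0.015 ] [ 0.0317 -0.2183]
upB [0.4579 0.0397 0.028 ] [-0.1329 -0.2088]
[ 0.0003 -0.001   0.0943]
```

```bash
echo '[0, -0.2, 6, 0, 0, 0, 6, 0, 0, 0, 6.8, 0, 0, 0, 0, 0, 0, 0, 0, 0]' | python3 inch.py
echo '[0, 0, 0, 0, 0, 0, 0, 0, 0, 0, 0, 0, 0, 0, 0, 0, 0, 0, 0, 0, 0, 0, 0, 0, 0, 0, 0, 0, 0, 0, 0, 0]' | python3 inch.py 0.02 40
echo '[0, 0, -6, 0, 0, 0, -6, 0, 0, 0, -6, 0, 0, 0, 0, 0]' | python3 inch.py
python3 -c "
from h import *
print(rel([.475,.33,.106]))"
```

```text
clock: 8.25
eef_pos: [0.5917, 0.1171, 0.0175]
ee_rot: [[0.058, 0.998, -0.004], [0.998, -0.058, 0.0], [0.0, -0.004, -1.0]]
wrist_force: [1.1, -0.4, 1.2]
opening: 0.0849
finger_force: 0.0
clock: 8.92
eef_pos: [0.5943, 0.116, 0.0198]
ee_rot: [[0.06, 0.998, 0.002], [0.998, -0.06, 0.0], [0.0, 0.002, -1.0]]
wrist_force: [-1.5, -1.0, 7.1]
opening: 0.0307
finger_force: 39.0
clock: 9.25
eef_pos: [0.5966, 0.1171, 0.1149]
ee_rot: [[0.06, 0.998, 0.009], [0.998, -0.06, 0.001], [0.002, 0.009, -1.0]]
wrist_force: [0.9, 0.6, -0.7]
opening: 0.0305
finger_force: 39.9
[ 0.2053 -0.1342  0.0082]
```

In the tool's units: 0.0257 m is 5.14, -0.0168 m is -3.36.

```bash
echo '[5.14, -3.36, 0, 0, 5.14, -3.36, 0, 0, 5.14, -3.36, 0, 0, 5.14, -3.36, 0, 0, 5.14, -3.36, 0, 0, 5.14, -3.36, 0, 0, 5.14, -3.36, 0, 0, 5.14, -3.36, 0, 0, 0, 0, 0, 0, 0, 0, 0, 0]' | python3 inch.py
echo '[0, 0, 5, 0, 0, 0, 5, 0, 0, 0, 5, 0, 0, 0, 2.6, 0, 0, 0, 1, 0, 0, 0, 0, 0, 0, 0, 0, 0]' | python3 inch.py
echo '[0, 0, 0, 0, 0, 0, 0, 0, 0, 0, 0, 0, 0, 0, -4, 0, 0, 0, -8, 0, 0, 0, -8, 0, 0, 0, 0, 0]' | python3 inch.py 0.06
python3 -c "
from h import *
im=snap('wrist','pics/w4.png');print(rel([.4580,.0385,.11]))"
```

```text
clock: 10.08
eef_pos: [0.4702, 0.3312, 0.1088]
ee_rot: [[0.056, 0.998, 0.0], [0.998, -0.056, 0.001], [0.001, 0.0, -1.0]]
wrist_force: [0.9, -1.1, -0.5]
opening: 0.0306
finger_force: 41.8
clock: 10.67
eef_pos: [0.4725, 0.3287, 0.016]
ee_rot: [[0.061, 0.998, 0.001], [0.998, -0.061, 0.0], [0.0, 0.001, -1.0]]
wrist_force: [-0.0, 0.5, -0.2]
opening: 0.0304
finger_force: 43.5
clock: 11.25
eef_pos: [0.4744, 0.3322, 0.123]
ee_rot: [[0.06, 0.998, 0.009], [0.998, -0.06, 0.006], [0.006, 0.008, -1.0]]
wrist_force: [1.5, 2.1, 0.7]
opening: 0.0599
finger_force: 0.0
[-0.293   0.0019  0.0087]
```

View pics/w4.png

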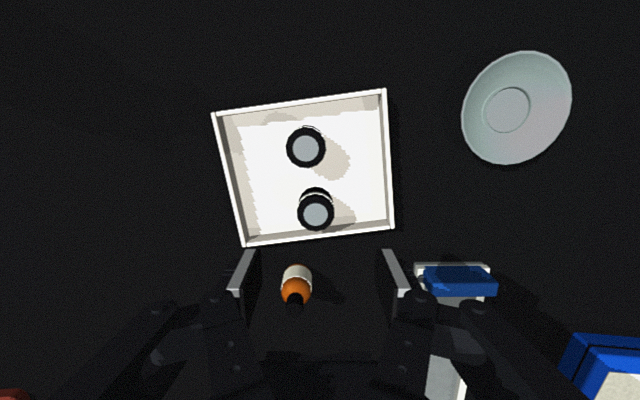

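Both eyepieces now stand in the tray, at (305,148) and (316,212). Next I'll hover over adapter upB.

In the tool's units: -0.0293 m is -5.86, 0.002 m is 0.4.

```bash
echo '[-5.86, 0, 0, 0, -5.86, 0, 0, 0, -5.86, 0, 0, 0, -5.86, 0, 0, 0, -5.86, 0, 0, 0, -5.86, 0, 0, 0, -5.86, 0, 0, 0, -5.86, 0, 0, 0, -5.86, 0, 0, 0, -5.86, 0.4, 0, 0]' | python3 inch.py 0.07
echo '[0, 0, 2, 0, 0, 0, 0, 0, 0, 0, 0, 0]' | python3 inch.py
python3 - <<'E'
from h import *
im=snap('wrist','pics/w5.png')
# black bore blob near expected
q=np.load('pics/w5.png.npz')
a=im[100:340,220:420];cv2.imwrite('pics/w5c.png',cv2.resize(a,None,fx=2.5,fy=2.5,interpolation=cv2.INTER_CUBIC))
E
```

```text
clock: 12.13
eef_pos: [0.4551, 0.0349, 0.1148]
ee_rot: [[0.06, 0.998, -0.001], [0.998, -0.06, -0.0], [-0.0, -0.001, -1.0]]
wrist_force: [0.2, -0.4, -0.2]
opening: 0.0698
finger_force: 0.0
clock: 12.38
eef_pos: [0.4554, 0.0369, 0.1047]
ee_rot: [[0.06, 0.998, -0.002], [0.998, -0.06, 0.0], [0.0, -0.002, -1.0]]
wrist_force: [-0.4, 0.3, 0.7]
opening: 0.07
finger_force: 0.0
```

View pics/w5c.png

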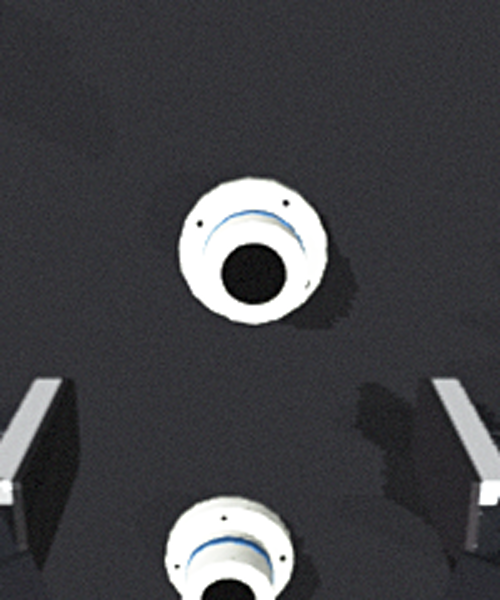

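Run:
```python
from h import *
f="pics/w5.png"
p=px("wrist",(321.6,209.2),.028,f);print(p,rel([*p[:2],.013]))
print(px("wrist",(220+179/2.5,100+250/2.5),.008,f),px("wrist",(220+328/2.5,100+250/2.5),.008,f), px("wrist",(220+253/2.5,100+177/2.5),.008,f))
```

```text
[0.458 0.039 0.028] [0.0016 0.0023 0.0921]
[0.4326 0.0416 0.008 ] [0.4835 0.0386 0.008 ] [0.4593 0.0655 0.008 ]
```

In the tool's units: 0.0023 m is 0.46, 0.031 m is 6.2.

```bash
echo '[0.4, 0.46, 6, 0, 0, 0, 6, 0, 0, 0, 6.2, 0, 0, 0, 0, 0, 0, 0, 0, 0]' | python3 inch.py
echo '[0, 0, 0, 0, 0, 0, 0, 0, 0, 0, 0, 0, 0, 0, 0, 0, 0, 0, 0, 0, 0, 0, 0, 0, 0, 0, 0, 0]' | python3 inch.py 0.025 40
echo '[0, 0, -6, 0, 0, 0, -6, 0, 0, 0, -6, 0, 0, 0, 0, 0, 0, 0, 0, 0]' | python3 inch.py
python3 -c "
from h import *
print(cr(0,-.0262),rel([*cr(0,-.0262),.104]))"
```

```text
clock: 12.85
eef_pos: [0.4574, 0.0397, 0.0139]
ee_rot: [[0.058, 0.998, -0.003], [0.998, -0.058, 0.001], [0.001, -0.003, -1.0]]
wrist_force: [0.5, -0.8, 0.9]
opening: 0.0699
finger_force: 0.0
clock: 13.43
eef_pos: [0.4598, 0.0385, 0.0163]
ee_rot: [[0.06, 0.998, 0.003], [0.998, -0.06, -0.001], [-0.0, 0.003, -1.0]]
wrist_force: [-2.9, 0.9, 10.9]
opening: 0.0321
finger_force: 38.7
clock: 13.85
eef_pos: [0.46, 0.0383, 0.1067]
ee_rot: [[0.06, 0.998, 0.005], [0.998, -0.06, -0.001], [-0.001, 0.005, -1.0]]
wrist_force: [-0.7, 0.4, -1.6]
opening: 0.0322
finger_force: 40.5
[0.6007 0.2146] [0.1846 0.1298 0.0032]
```

In the tool's units: 0.0229 m is 4.58, 0.0162 m is 3.24.

```bash
echo '[4.58, 3.24, 0, 0, 4.58, 3.24, 0, 0, 4.58, 3.24, 0, 0, 4.58, 3.24, 0, 0, 4.58, 3.24, 0, 0, 4.58, 3.24, 0, 0, 4.58, 3.24, 0, 0, 4.58, 3.24, 0, 0, 0, 0, 0, 0, 0, 0, 0, 0]' | python3 inch.py
echo '[0, 0, 5, 0, 0, 0, 5, 0, 0, 0, 0, 0, 0, 0, 0, 0]' | python3 inch.py
python3 - <<'E'
from h import *
print(rel([*cr(0,-.028),.0263]))
im=snap('wrist','pics/w6.png')
a=im[60:300,220:420];cv2.imwrite('pics/w6c.png',cv2.resize(a,None,fx=2.5,fy=2.5,interpolation=cv2.INTER_CUBIC))
E
```

```text
clock: 14.68
eef_pos: [0.5982, 0.215, 0.1028]
ee_rot: [[0.058, 0.998, -0.002], [0.998, -0.058, 0.001], [0.001, -0.002, -1.0]]
wrist_force: [-0.8, -0.7, 0.1]
opening: 0.0323
finger_force: 40.5
clock: 15.02
eef_pos: [0.5974, 0.2119, 0.053]
ee_rot: [[0.061, 0.998, -0.003], [0.998, -0.061, -0.002], [-0.002, -0.003, -1.0]]
wrist_force: [1.5, -0.2, -1.2]
opening: 0.032
finger_force: 40.5
[0.0012 0.0033 0.0267]
```

View pics/w6c.png

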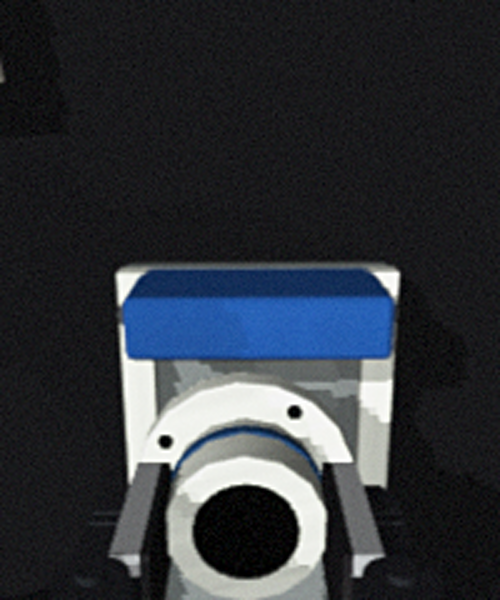

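The view shows the held adapter with its bore at crop (246,532) and the flange's front rim at (238,383). The stop's front edge runs from (124,357) to (392,357).

Run:
```python
from h import *
f="pics/w6.png";g=lambda x,y,z:px("wrist",(220+x/2.5,60+y/2.5),z,f)
for n,x,y,z in [("L",124,357,.04),("R",392,357,.04),("bore",246,532,.0647),("rim",238,382,.0447),("Lin",155,420,.015),("Rin",359,420,.015)]:
  p=g(x,y,z);print(n,p,loc(p))
print(loc(bot.get_obs()["eef_pos"]))
```

```text
L [0.5718 0.2426 0.04  ] [-0.0304  0.0001]
R [0.6316 0.2391 0.04  ] [ 0.0294 -0.    ]
bore [0.5974 0.2118 0.0647] [-0.0032 -0.0293]
rim [0.5971 0.237  0.0447] [-0.0049 -0.0041]
Lin [0.5732 0.2162 0.015 ] [-0.0276 -0.0261]
Rin [0.6275 0.2131 0.015 ] [ 0.0268 -0.0263]
[-0.0022 -0.0283]
```

```bash
echo '[0.26, 0.6, 2, 0, 0, 0, 2, 0, 0, 0, 0, 0, 0, 0, 0, 0, 0, 0, 0, 0]' | python3 inch.py
python3 -c "
from h import *
print(loc(bot.get_obs()['eef_pos']))"
```

```text
clock: 15.48
eef_pos: [0.6018, 0.2147, 0.0344]
ee_rot: [[0.06, 0.998, -0.0], [0.998, -0.06, 0.0], [0.0, -0.0, -1.0]]
wrist_force: [-0.5, -0.2, -1.2]
opening: 0.0321
finger_force: 40.6
[ 0.0011 -0.026 ]
```

In the tool's units: 0.006 m is 1.2, 0.004 m is 0.8.

```bash
echo '[0, 0, 1.2, 0, 0, 0, 0.8, 0, 0, 0, 0, 0, 0, 0, 0, 0]' | python3 inch.py
echo '[0, 0, 0, 0, 0, 0, 0, 0, 0, 0, 0, 0, 0, 0, -4, 0, 0, 0, -8, 0, 0, 0, -6, 0, 0, 0, 0, 0]' | python3 inch.py 0.07
python3 - <<'E'
from h import *
print(rel([.455,-.305,.11]))
im=snap('wrist','pics/w7.png')
a=im[20:300,220:420];cv2.imwrite('pics/w7c.png',cv2.resize(a,None,fx=2.1,fy=2.1,interpolation=cv2.INTER_CUBIC))
E
```

```text
clock: 15.82
eef_pos: [0.6021, 0.2146, 0.0245]
ee_rot: [[0.06, 0.998, 0.001], [0.998, -0.06, 0.0], [0.0, 0.001, -1.0]]
wrist_force: [-0.8, -1.0, 3.3]
opening: 0.0321
finger_force: 40.7
clock: 16.4
eef_pos: [0.6048, 0.2168, 0.121]
ee_rot: [[0.06, 0.998, 0.009], [0.998, -0.06, 0.003], [0.004, 0.008, -1.0]]
wrist_force: [0.6, 0.4, 0.5]
opening: 0.0699
finger_force: 0.0
[-0.5298 -0.1185  0.008 ]
```

View pics/w7c.png

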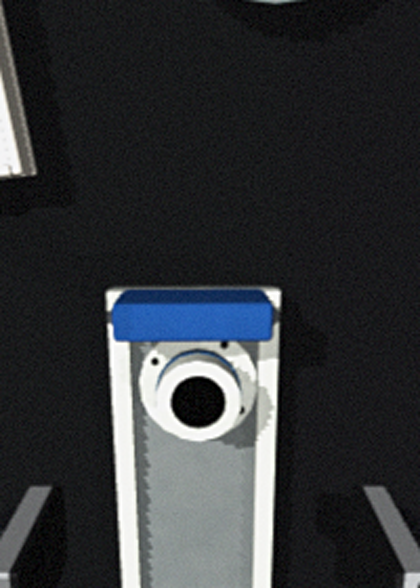

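upB sits flat in the channel against the stop, with its bore at (198,401). I'll go to the neck-down adapter high, clear of the posts, and use blob detection from here on.

```bash
cat >> h.py <<'E'
def bore(f,guess,z,rmin=5,rmax=40):
    "centre of dark bore blob nearest the guessed world xy, via ellipse fit of dark contours"
    g=cv2.GaussianBlur(cv2.cvtColor(cv2.imread(f),cv2.COLOR_BGR2GRAY),(3,3),0)
    best=None
    for t in(45,60,75):
        cs,_=cv2.findContours((g<t).astype(np.uint8),cv2.RETR_LIST,cv2.CHAIN_APPROX_NONE)
        for c in cs:
            if len(c)<15: continue
            (u,v),ax,_=cv2.fitEllipse(c)
            if not(2*rmin<min(ax) and max(ax)<2*rmax and min(ax)/max(ax)>.7 and abs(cv2.contourArea(c)/(np.pi*ax[0]*ax[1]/4)-1)<.15):continue
            p=px("wrist",(u,v),z,f);d=np.linalg.norm(p[:2]-guess)
            if best is None or d<best[0]-.001:best=(d,u,v,ax,p)
    return best
E
python3 -c "
from h import *
print(bore('pics/w5.png',[.458,.039],.028));b=bore('pics/w7.png',cr(0,-.027),.036);print(b,loc(b[4]))"
echo '[0, 0, -7, 0, 0, 0, -7, 0, -7.58, -1.7, 0, 0, -7.58, -1.7, 0, 0, -7.58, -1.7, 0, 0, -7.58, -1.7, 0, 0, -7.58, -1.7, 0, 0, -7.58, -1.7, 0, 0, -7.58, -1.7, 0, 0, -7.58, -1.7, 0, 0]' | python3 inch.py
echo '[-7.58, -1.7, 0, 0, -7.58, -1.7, 0, 0, -7.58, -1.7, 0, 0, -7.58, -1.7, 0, 0, -7.58, -1.7, 0, 0, -7.58, -1.7, 0, 0, 0, 0, 6, 0, 0, 0, 6, 0, 0, 0, 4, 0, 0, 0, 0, 0]' | python3 inch.py 0.085
echo '[0, 0, 0, 0, 0, 0, 0, 0]' | python3 inch.py
python3 - <<'E'
from h import *
print(rel([.455,-.305,.012]))
im=snap('wrist','pics/w8.png');b=bore('pics/w8.png',[.455,-.305],.028);print(b,rel([*b[4][:2],.012]))
E
```

```text
(np.float64(0.0004497245333387024), 321.0543518066406, 209.05564880371094, (22.026533126831055, 23.403318405151367), array([0.4576, 0.0392, 0.028 ]))
(np.float64(0.0015514012041833274), 313.8968200683594, 210.97251892089844, (22.076353073120117, 23.03840446472168), array([0.6018, 0.215 , 0.036 ])) [ 0.001  -0.0258]
clock: 17.28
eef_pos: [0.5145, -0.0858, 0.1834]
ee_rot: [[0.06, 0.998, -0.001], [0.998, -0.06, 0.0], [0.0, -0.001, -1.0]]
wrist_force: [0.5, 0.6, -0.0]
opening: 0.07
finger_force: 0.0
clock: 18.12
eef_pos: [0.4481, -0.3064, 0.099]
ee_rot: [[0.06, 0.998, -0.007], [0.998, -0.06, 0.005], [0.005, -0.007, -1.0]]
wrist_force: [-2.1, 1.5, 0.2]
opening: 0.0848
finger_force: 0.0
clock: 18.28
eef_pos: [0.4519, -0.308, 0.1052]
ee_rot: [[0.06, 0.998, 0.001], [0.998, -0.06, -0.0], [-0.0, 0.001, -1.0]]
wrist_force: [1.0, 0.5, 0.1]
opening: 0.0851
finger_force: 0.0
[0.0032 0.0029 0.0932]
(np.float64(0.0007868079509556425), 322.4121398925781, 208.7132568359375, (30.675888061523438, 32.79112243652344), array([ 0.4553, -0.3057,  0.028 ])) [0.0027 0.0028 0.0937]
```

The rows are not in the units I measure in: shifts go in units of 5 mm and turns go in units of 0.1 rad. I convert before sending: 0.032 m is 6.4, 0.03 m is 6.

```bash
echo '[0.54, 0.56, 6, 0, 0, 0, 6, 0, 0, 0, 6.4, 0, 0, 0, 0, 0, 0, 0, 0, 0, 0, 0, 0, 0]' | python3 inch.py
echo '[0, 0, 0, 0, 0, 0, 0, 0, 0, 0, 0, 0, 0, 0, 0, 0, 0, 0, 0, 0, 0, 0, 0, 0, 0, 0, 0, 0]' | python3 inch.py 0.04 40
python3 -c "
from h import *
o=bot.get_obs();print(o['eef_pos'])"
echo '[0, 0, -6, 0, 0, 0, -6, 0, 0, 0, -6, 0, 0, 0, 0, 0, 0, 0, 0, 0]' | python3 inch.py
python3 - <<'E'
from h import *
im=snap('wrist','pics/w9.png');o=bot.get_obs();b=bore('pics/w9.png',o['eef_pos'][:2],o['eef_pos'][2]+.016);print(b)
print(rel([*cr(0,-.072),.19]))
E
```

```text
clock: 18.83
eef_pos: [0.4556, -0.3061, 0.0147]
ee_rot: [[0.06, 0.998, 0.002], [0.998, -0.06, -0.001], [-0.001, 0.002, -1.0]]
wrist_force: [0.9, 0.5, -0.3]
opening: 0.085
finger_force: 0.0
clock: 19.42
eef_pos: [0.455, -0.306, 0.0141]
ee_rot: [[0.06, 0.998, 0.002], [0.998, -0.06, -0.002], [-0.002, 0.002, -1.0]]
wrist_force: [-2.8, 0.9, 10.2]
opening: 0.0481
finger_force: 39.4
[ 0.455  -0.306   0.0141]
clock: 19.83
eef_pos: [0.4553, -0.3062, 0.1045]
ee_rot: [[0.06, 0.998, 0.003], [0.998, -0.06, -0.003], [-0.003, 0.003, -1.0]]
wrist_force: [-0.4, 0.7, -2.5]
opening: 0.0481
finger_force: 42.1
(np.float64(0.0007301066232328986), 317.8248596191406, 274.6148681640625, (48.171897888183594, 55.562137603759766), array([ 0.455 , -0.3057,  0.1189]))
[ 0.4823  0.1151 -0.0875]
```

In the tool's units: 0.0371 m is 7.42, -0.03 m is -6.

```bash
echo '[0, 0, -6, 0, 0, 0, -6, 0, 0, 0, -5.4, 0, 7.42, 1.78, 0, 0, 7.42, 1.78, 0, 0, 7.42, 1.78, 0, 0, 7.42, 1.78, 0, 0, 7.42, 1.78, 0, 0, 7.42, 1.78, 0, 0, 7.42, 1.78, 0, 0]' | python3 inch.py
echo '[7.42, 1.78, 0, 0, 7.42, 1.78, 0, 0, 7.42, 1.78, 0, 0, 7.42, 1.78, 0, 0, 7.42, 1.78, 0, 0, 7.42, 1.78, 0, 0, 0, 0, 6, 0, 0, 0, 6, 0, 0, 0, 6, 0, 0, 0, 0, 0]' | python3 inch.py
echo '[0, 0, 6, 0, 0, 0, 0, 0, 0, 0, 0, 0, 0, 0, 0, 0]' | python3 inch.py
python3 - <<'E'
from h import *
im=snap('wrist','pics/w10.png');o=bot.get_obs();p=o['eef_pos'];b=bore('pics/w10.png',p[:2],p[2]+.0139);print(b,loc(b[4]),loc(p))
b=bore('pics/w10.png',cr(0,-.0262),.036);print(b,loc(b[4]))
a=im[0:290,180:460];cv2.imwrite('pics/w10c.png',cv2.resize(a,None,fx=2,fy=2,interpolation=cv2.INTER_CUBIC))
print(rel([*cr(0.0005,-.070),.0225]))
E
```

```text
clock: 20.72
eef_pos: [0.5313, -0.0482, 0.1879]
ee_rot: [[0.06, 0.998, -0.002], [0.998, -0.06, 0.0], [0.0, -0.002, -1.0]]
wrist_force: [1.3, -0.9, -1.2]
opening: 0.0477
finger_force: 42.1
clock: 21.55
eef_pos: [0.5943, 0.1676, 0.0916]
ee_rot: [[0.059, 0.998, -0.011], [0.998, -0.059, -0.003], [-0.003, -0.011, -1.0]]
wrist_force: [-1.3, -0.7, -2.2]
opening: 0.0481
finger_force: 42.1
clock: 21.88
eef_pos: [0.5991, 0.1693, 0.0709]
ee_rot: [[0.06, 0.998, 0.001], [0.998, -0.06, 0.0], [0.0, 0.001, -1.0]]
wrist_force: [-0.9, 0.1, -1.0]
opening: 0.0483
finger_force: 42.1
(np.float64(0.0006770748049570615), 317.895263671875, 274.6806640625, (49.393638610839844, 56.488922119140625), array([0.5989, 0.1697, 0.0852])) [ 0.0007 -0.0712] [ 0.0013 -0.0714]
(np.float64(0.0010593103049112134), 318.1888732910156, 165.731689453125, (32.30948257446289, 32.468868255615234), array([0.6018, 0.2149, 0.036 ])) [ 0.001  -0.0259]
[ 0.0014 -0.0009  0.0488]
```

```bash
echo '[0.2, 0, 4, 0, 0, 0, 3.6, 0, 0, 0, 0, 0, 0, 0, 0, 0, 0, 0, 0, 0]' | python3 inch.py
python3 -c "
from h import *
p=bot.get_obs()['eef_pos'];print(loc(p))"
```

```text
clock: 22.35
eef_pos: [0.5996, 0.1705, 0.0332]
ee_rot: [[0.06, 0.998, 0.002], [0.998, -0.06, 0.001], [0.001, 0.002, -1.0]]
wrist_force: [-0.2, 0.4, -0.2]
opening: 0.0481
finger_force: 42.1
[ 0.0013 -0.0703]
```

Now lower, release, lift high and go over to upA.

In the tool's units: 0.006 m is 1.2, 0.005 m is 1.

```bash
echo '[0, 0, 1.2, 0, 0, 0, 1, 0, 0, 0, 0, 0, 0, 0, 0, 0, 0, 0, 0, 0]' | python3 inch.py
echo '[0, 0, 0, 0, 0, 0, 0, 0, 0, 0, 0, 0, 0, 0, -4, 0, 0, 0, -8, 0, 0, 0, -6, 0, 0, 0, 0, 0, 0, 0, 0, 0]' | python3 inch.py 0.075
python3 - <<'E'
from h import *
im=snap('wrist','pics/w11.png')
for y,z in((-.07,.036),(-.026,.036)):
  b=bore('pics/w11.png',cr(0,y),z);print(b,loc(b[4]))
print(rel([.4416,-.0885,.17]))
E
```

```text
clock: 22.77
eef_pos: [0.6004, 0.1704, 0.0218]
ee_rot: [[0.06, 0.998, 0.003], [0.998, -0.06, 0.001], [0.001, 0.003, -1.0]]
wrist_force: [1.2, -1.1, 6.3]
opening: 0.0484
finger_force: 42.9
clock: 23.43
eef_pos: [0.5998, 0.1705, 0.1123]
ee_rot: [[0.06, 0.998, 0.003], [0.998, -0.06, 0.001], [0.001, 0.003, -1.0]]
wrist_force: [0.0, -0.1, -1.7]
opening: 0.0751
finger_force: 0.0
(np.float64(0.0009236009094142204), 317.280029296875, 211.98300170898438, (32.263240814208984, 34.305442810058594), array([0.5992, 0.1707, 0.036 ])) [ 0.0009 -0.0701]
(np.float64(0.000893192951304703), 316.97479248046875, 156.24932861328125, (26.008493423461914, 26.12369155883789), array([0.6016, 0.215 , 0.036 ])) [ 0.0009 -0.0258]
[-0.2675 -0.1413 -0.0595]
```

```bash
echo '[0, 0, -6, 0, -6.68, -3.54, 0, 0, -6.68, -3.54, 0, 0, -6.68, -3.54, 0, 0, -6.68, -3.54, 0, 0, -6.68, -3.54, 0, 0, -6.68, -3.54, 0, 0, -6.68, -3.54, 0, 0, -6.68, -3.54, 0, 0, 0, 0, 6, 0]' | python3 inch.py 0.07
echo '[0, 0, 1.4, 0, 0, 0, 0, 0, 0, 0, 0, 0, 0, 0, 0, 0]' | python3 inch.py
python3 - <<'E'
from h import *
im=snap('wrist','pics/w12.png');b=bore('pics/w12.png',[.4416,-.0885],.028);print(b,rel([*b[4][:2],.0155]))
E
```

```text
clock: 24.32
eef_pos: [0.4399, -0.0955, 0.1126]
ee_rot: [[0.068, 0.998, 0.003], [0.998, -0.068, -0.005], [-0.005, 0.003, -1.0]]
wrist_force: [1.3, -0.8, -0.9]
opening: 0.0701
finger_force: 0.0
clock: 24.65
eef_pos: [0.4421, -0.0868, 0.1038]
ee_rot: [[0.058, 0.998, 0.0], [0.998, -0.058, 0.001], [0.001, 0.0, -1.0]]
wrist_force: [-0.1, 1.5, 0.8]
opening: 0.0701
finger_force: 0.0
(np.float64(0.0007674111068205899), 316.8851013183594, 214.75094604492188, (21.528339385986328, 23.41555404663086), array([ 0.4409, -0.0887,  0.028 ])) [-0.0019 -0.0014  0.0885]
```

In the tool's units: 0.03 m is 6, 0.028 m is 5.6.

```bash
echo '[-0.38, -0.24, 6, 0, 0, 0, 6, 0, 0, 0, 5.6, 0, 0, 0, 0, 0, 0, 0, 0, 0, 0, 0, 0, 0]' | python3 inch.py
echo '[0, 0, 0, 0, 0, 0, 0, 0, 0, 0, 0, 0, 0, 0, 0, 0, 0, 0, 0, 0, 0, 0, 0, 0, 0, 0, 0, 0]' | python3 inch.py 0.025 40
echo '[0, 0, -6, 0, 0, 0, -6, 0, 0, 0, -6, 0, 0, 0, 0, 0, 0, 0, 0, 0, 0, 0, 0, 0]' | python3 inch.py
python3 - <<'E'
from h import *
print(rel([*cr(0.0008,-.1145),.104]))
E
```

```text
clock: 25.2
eef_pos: [0.4413, -0.0896, 0.0169]
ee_rot: [[0.059, 0.998, 0.002], [0.998, -0.059, 0.0], [0.0, 0.002, -1.0]]
wrist_force: [0.4, 0.1, 1.2]
opening: 0.0704
finger_force: 0.0
clock: 25.78
eef_pos: [0.441, -0.0902, 0.0167]
ee_rot: [[0.06, 0.998, 0.002], [0.998, -0.06, -0.001], [-0.001, 0.002, -1.0]]
wrist_force: [-2.4, 0.6, 12.4]
opening: 0.0321
finger_force: 38.7
clock: 26.28
eef_pos: [0.4397, -0.0901, 0.1051]
ee_rot: [[0.06, 0.998, -0.0], [0.998, -0.06, -0.001], [-0.001, -0.0, -1.0]]
wrist_force: [-0.8, -0.4, -1.3]
opening: 0.0317
finger_force: 40.5
[0.2256 0.1436 0.001 ]
```

In the tool's units: 0.0282 m is 5.64, 0.018 m is 3.6.

```bash
echo '[5.64, 3.6, 0, 0, 5.64, 3.6, 0, 0, 5.64, 3.6, 0, 0, 5.64, 3.6, 0, 0, 5.64, 3.6, 0, 0, 5.64, 3.6, 0, 0, 5.64, 3.6, 0, 0, 5.64, 3.6, 0, 0, 0, 0, 3.4, 0, 0, 0, 3.4, 0]' | python3 inch.py
echo '[0, 0, 0, 0, 0, 0, 0, 0, 0, 0, 0, 0]' | python3 inch.py
python3 - <<'E'
from h import *
im=snap('wrist','pics/w13.png');o=bot.get_obs();p=o['eef_pos'];b=bore('pics/w13.png',p[:2],p[2]+.0113);print(b,loc(b[4]),loc(p))
for y in(-.026,-.07):
  b=bore('pics/w13.png',cr(0,y),.036);print(b,loc(b[4]))
E
```

```text
clock: 27.12
eef_pos: [0.5973, 0.1297, 0.0697]
ee_rot: [[0.056, 0.998, -0.001], [0.998, -0.056, 0.002], [0.002, -0.001, -1.0]]
wrist_force: [-1.5, -1.4, -0.8]
opening: 0.0322
finger_force: 40.5
clock: 27.37
eef_pos: [0.597, 0.1263, 0.0712]
ee_rot: [[0.06, 0.998, -0.001], [0.998, -0.06, -0.0], [-0.0, -0.001, -1.0]]
wrist_force: [0.1, -0.5, -0.9]
opening: 0.0322
finger_force: 40.5
(np.float64(0.001844827275275874), 317.8454284667969, 269.853759765625, (35.16829299926758, 40.22766876220703), array([0.5969, 0.1281, 0.0832])) [ 0.001  -0.1128] [ 0.0017 -0.1145]
(np.float64(0.001085242215795883), 317.47137451171875, 90.24652862548828, (35.27756881713867, 38.1881103515625), array([0.6018, 0.2152, 0.036 ])) [ 0.001  -0.0256]
(np.float64(0.0010294491603476251), 317.8381652832031, 167.41522216796875, (44.991294860839844, 45.334434509277344), array([0.5993, 0.1709, 0.036 ])) [ 0.001 -0.07 ]
```

In the tool's units: 0.018 m is 3.6, -0.0017 m is -0.34.

```bash
echo '[-0.34, 0, 3.6, 0, 0, 0, 3.6, 0, 0, 0, 0, 0, 0, 0, 0, 0, 0, 0, 0, 0]' | python3 inch.py
python3 -c "
from h import *
p=bot.get_obs()['eef_pos'];print(loc(p))"
```

```text
clock: 27.83
eef_pos: [0.5989, 0.1238, 0.0372]
ee_rot: [[0.062, 0.998, 0.004], [0.998, -0.062, -0.001], [-0.0, 0.004, -1.0]]
wrist_force: [1.2, -3.1, 3.6]
opening: 0.0318
finger_force: 67.0
[ 0.0033 -0.117 ]
```

The neck-up flange is touching the rim of the neck-down flange, so it has to go down at least 50 mm away and then slide under. I'll lift, check the row and step back.

```bash
echo '[0, 0, -4, 0, 0, 0, -3.2, 0, -1.8, 0, 0, 0, 0, 0, 0, 0, 0, 0, 0, 0, 0, 0, 0, 0]' | python3 inch.py
python3 - <<'E'
from h import *
im=snap('wrist','pics/w14.png');o=bot.get_obs();p=o['eef_pos'];b=bore('pics/w14.png',p[:2],p[2]+.0113);print(b,loc(b[4]),loc(p))
for y in(-.026,-.07):
  b=bore('pics/w14.png',cr(0,y),.036);print(b,loc(b[4]))
a=im[0:300,200:440];cv2.imwrite('pics/w14c.png',cv2.resize(a,None,fx=2,fy=2,interpolation=cv2.INTER_CUBIC))
E
```

```text
clock: 28.33
eef_pos: [0.596, 0.1154, 0.0705]
ee_rot: [[0.061, 0.998, -0.001], [0.998, -0.061, -0.0], [-0.0, -0.001, -1.0]]
wrist_force: [0.0, -0.1, -1.0]
opening: 0.0319
finger_force: 65.0
(np.float64(0.06236207596102642), 318.07965087890625, 149.0662841796875, (46.60186767578125, 46.96614074707031), array([0.5996, 0.178 , 0.0817])) [ 0.0009 -0.0629] [ 0.0008 -0.1252]
(np.float64(0.0010892246913138267), 317.99737548828125, 68.88311004638672, (36.346336364746094, 40.14876174926758), array([0.6017, 0.2153, 0.036 ])) [ 0.001  -0.0255]
(np.float64(0.0009239630785563619), 318.07965087890625, 149.0662841796875, (46.60186767578125, 46.96614074707031), array([0.5992, 0.1712, 0.036 ])) [ 0.0008 -0.0696]
```

View pics/w14c.png

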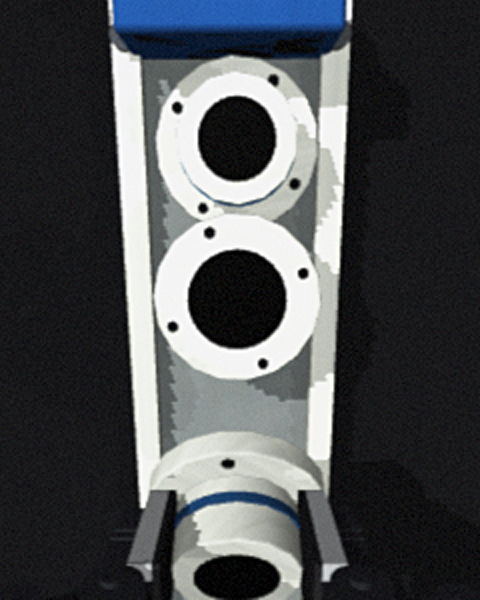

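The view shows the row intact, with bores at (236,138) and (237,299). The held adapter has pitched, front rim up. I'll ease the grip and press it level on the floor, clear of the others.

In the tool's units: 0.018 m is 3.6, 0.016 m is 3.2.

```bash
echo '[-1.6, 0, 3.6, 0, 0, 0, 3.2, 0, 0, 0, 0, 0, 0, 0, 0, 0, 0, 0, 0, 0]' | python3 inch.py - 20
echo '[0, 0, 0.4, 0, 0, 0, 0.4, 0, 0, 0, 0, 0, 0, 0, 0, 0]' | python3 inch.py
echo '[0, 0, 0.4, 0, 0, 0, 0.4, 0, 0, 0, 0, 0, 0, 0, 0, 0]' | python3 inch.py
echo '[0, 0, 0.4, 0, 0, 0, 0, 0, 0, 0, 0, 0]' | python3 inch.py
python3 - <<'E'
from h import *
im=snap('wrist','pics/w15.png');o=bot.get_obs();p=o['eef_pos'];b=bore('pics/w15.png',p[:2],p[2]+.0113,rmax=60);print(b,loc(b[4]),loc(p))
E
```

```text
clock: 28.8
eef_pos: [0.5963, 0.1087, 0.0378]
ee_rot: [[0.059, 0.998, 0.0], [0.998, -0.059, 0.001], [0.001, -0.0, -1.0]]
wrist_force: [-0.3, 0.3, -0.9]
opening: 0.0318
finger_force: 65.0
clock: 29.13
eef_pos: [0.5962, 0.108, 0.0335]
ee_rot: [[0.06, 0.998, 0.0], [0.998, -0.06, 0.0], [0.0, 0.0, -1.0]]
wrist_force: [0.4, 0.9, -0.8]
opening: 0.0321
finger_force: 65.0
clock: 29.47
eef_pos: [0.596, 0.1079, 0.0291]
ee_rot: [[0.06, 0.998, -0.0], [0.998, -0.06, 0.0], [-0.0, -0.0, -1.0]]
wrist_force: [0.1, -0.6, -0.8]
opening: 0.0319
finger_force: 65.0
clock: 29.72
eef_pos: [0.5964, 0.1081, 0.0277]
ee_rot: [[0.06, 0.998, 0.001], [0.998, -0.06, 0.0], [0.0, 0.001, -1.0]]
wrist_force: [-0.7, -0.0, 3.5]
opening: 0.0321
finger_force: 65.2
(np.float64(0.02225650123584477), 318.10858154296875, 308.5343322753906, (85.3118667602539, 118.39014434814453), array([0.5949, 0.0859, 0.039 ])) [ 0.0014 -0.1551] [ 0.0016 -0.1328]
```

```bash
echo '[0, 0, 0.3, 0, 0, 0, 0.3, 0, 0, 0, 0, 0, 0, 0, 0, 0]' | python3 inch.py
echo '[0, 0, 0, 0, 0, 0, 0, 0, 0, 0, 0, 0, 0, 0, 0, 0, 0, 0, 0, 0]' | python3 inch.py 0.045
echo '[0, 0, -4, 0, 0, 0, -6, 0, 0, 0, -6, 0, 0, 0, 0, 0, 0, 0, 0, 0, 0, 0, 0, 0]' | python3 inch.py 0.075
python3 - <<'E'
from h import *
im=snap('wrist','pics/w16.png')
for y in(-.026,-.07,-.132):
  b=bore('pics/w16.png',cr(0,y),.036);print(b,loc(b[4]))
E
```

```text
clock: 30.1
eef_pos: [0.5967, 0.1092, 0.0265]
ee_rot: [[0.059, 0.998, 0.002], [0.998, -0.059, 0.001], [0.001, 0.002, -1.0]]
wrist_force: [-7.7, 1.3, 21.2]
opening: 0.032
finger_force: 62.4
clock: 30.52
eef_pos: [0.596, 0.1078, 0.024]
ee_rot: [[0.06, 0.998, -0.001], [0.998, -0.06, 0.0], [-0.0, -0.001, -1.0]]
wrist_force: [0.4, -0.7, 0.5]
opening: 0.0448
finger_force: 0.0
clock: 31.02
eef_pos: [0.5959, 0.1076, 0.1038]
ee_rot: [[0.06, 0.998, -0.0], [0.998, -0.06, -0.0], [-0.0, -0.0, -1.0]]
wrist_force: [-0.0, 0.6, -0.8]
opening: 0.0748
finger_force: 0.0
(np.float64(0.0010207475721799332), 317.4463195800781, 61.45290756225586, (30.103254318237305, 33.72050476074219), array([0.6017, 0.2152, 0.036 ])) [ 0.0009 -0.0256]
(np.float64(0.0008948546993881146), 317.6222229003906, 130.868896484375, (39.38209533691406, 40.60745620727539), array([0.5992, 0.1711, 0.036 ])) [ 0.0009 -0.0697]
(np.float64(0.006695411754918217), 318.0360107421875, 206.0738525390625, (24.260583877563477, 25.84181785583496), array([0.5961, 0.1156, 0.036 ])) [ 0.0009 -0.1254]
```

The adapter is level in the channel, at y -125 mm from the stop. I'll grip its neck gently and slide it under the neck-down flange.

```bash
echo '[1.5, 0, 6, 0, 0, 0, 6, 0, 0, 0, 3.4, 0, 0, 0, 0, 0, 0, 0, 0, 0, 0, 0, 0, 0]' | python3 inch.py 0.06 20
echo '[0, 0, 0, 0, 0, 0, 0, 0, 0, 0, 0, 0, 0, 0, 0, 0, 0, 0, 0, 0, 0, 0, 0, 0]' | python3 inch.py 0.028 20
echo '[0.6, 0, 0, 0, 0.6, 0, 0, 0, 0.6, 0, 0, 0, 0.4, 0, 0, 0, 0, 0, 0, 0, 0, 0, 0, 0]' | python3 inch.py
python3 -c "
from h import *
p=bot.get_obs()['eef_pos'];print(loc(p))"
```

```text
clock: 31.57
eef_pos: [0.5969, 0.1157, 0.0279]
ee_rot: [[0.06, 0.998, 0.0], [0.998, -0.06, 0.0], [0.0, 0.0, -1.0]]
wrist_force: [0.4, 0.1, 0.6]
opening: 0.0603
finger_force: 0.0
clock: 32.07
eef_pos: [0.597, 0.1156, 0.0287]
ee_rot: [[0.06, 0.998, 0.001], [0.998, -0.06, -0.0], [-0.0, 0.001, -1.0]]
wrist_force: [-2.2, -0.2, 5.8]
opening: 0.0325
finger_force: 19.4
clock: 32.57
eef_pos: [0.5975, 0.1229, 0.0287]
ee_rot: [[0.063, 0.998, -0.0], [0.998, -0.063, -0.005], [-0.005, 0.0, -1.0]]
wrist_force: [-6.3, -9.1, 12.5]
opening: 0.0324
finger_force: 19.9
[ 0.0019 -0.1179]
```

In the tool's units: -0.03 m is -6, -0.02 m is -4.

```bash
echo '[0, 0, 0, 0, 0, 0, 0, 0, 0, 0, 0, 0, 0, 0, 0, 0]' | python3 inch.py 0.05
echo '[0, 0, -4, 0, 0, 0, -6, 0, 0, 0, -6, 0, 0, 0, 0, 0, 0, 0, 0, 0, 0, 0, 0, 0]' | python3 inch.py 0.075
python3 - <<'E'
from h import *
im=snap('wrist','pics/w17.png')
for y in(-.026,-.07,-.118):
  b=bore('pics/w17.png',cr(0,y),.036);print(b,loc(b[4]))
o=bot.get_obs();print(loc(o['eef_pos']))
a=im[0:290,180:460];cv2.imwrite('pics/w17c.png',cv2.resize(a,None,fx=2,fy=2,interpolation=cv2.INTER_CUBIC))
E
```

```text
clock: 32.9
eef_pos: [0.5974, 0.1269, 0.0276]
ee_rot: [[0.06, 0.998, 0.001], [0.998, -0.06, 0.0], [0.001, 0.001, -1.0]]
wrist_force: [-0.4, 0.4, 0.6]
opening: 0.0501
finger_force: 0.0
clock: 33.4
eef_pos: [0.597, 0.1264, 0.1069]
ee_rot: [[0.06, 0.998, -0.0], [0.998, -0.06, -0.0], [-0.0, -0.0, -1.0]]
wrist_force: [-0.4, -0.3, -1.0]
opening: 0.0751
finger_force: 0.0
(np.float64(0.0010348676832353043), 317.5703125, 92.45442199707031, (28.74643898010254, 31.043832778930664), array([0.6017, 0.2152, 0.036 ])) [ 0.001  -0.0256]
(np.float64(0.0008680012081078442), 317.613037109375, 156.92929077148438, (37.44961166381836, 37.8681526184082), array([0.5991, 0.1712, 0.036 ])) [ 0.0008 -0.0697]
(np.float64(0.001342907997195669), 318.5146179199219, 218.57322692871094, (23.16362762451172, 24.816448211669922), array([0.597, 0.123, 0.036])) [ 0.0013 -0.1179]
[ 0.0009 -0.1147]
```

In the tool's units: -0.003 m is -0.6, 0.03 m is 6.

```bash
echo '[-0.6, 0, 6, 0, 0, 0, 6, 0, 0, 0, 3, 0, 0, 0, 0, 0, 0, 0, 0, 0, 0, 0, 0, 0]' | python3 inch.py 0.06 20
echo '[0, 0, 0, 0, 0, 0, 0, 0, 0, 0, 0, 0, 0, 0, 0, 0, 0, 0, 0, 0, 0, 0, 0, 0]' | python3 inch.py 0.028 20
echo '[0, 0, -0.2, 0, 0.4, 0, 0, 0, 0.4, 0, 0, 0, 0.2, 0, 0, 0, 0, 0, 0, 0, 0, 0, 0, 0, 0, 0, 0, 0, 0, 0, 0, 0]' | python3 inch.py
echo '[0, 0, 0, 0, 0, 0, 0, 0, 0, 0, 0, 0, 0, 0, 0, 0]' | python3 inch.py 0.05
echo '[0, 0, -4, 0, 0, 0, -6, 0, 0, 0, -6, 0, 0, 0, 0, 0, 0, 0, 0, 0, 0, 0, 0, 0]' | python3 inch.py 0.075
python3 - <<'E'
from h import *
im=snap('wrist','pics/w18.png')
for y in(-.026,-.07,-.114):
  b=bore('pics/w18.png',cr(0,y),.036);print(b,loc(b[4]))
o=bot.get_obs();print(loc(o['eef_pos']))
E
```

```text
clock: 33.95
eef_pos: [0.5977, 0.1241, 0.0334]
ee_rot: [[0.06, 0.998, 0.001], [0.998, -0.06, 0.001], [0.001, 0.001, -1.0]]
wrist_force: [-0.3, 0.2, -0.7]
opening: 0.0601
finger_force: 0.0
clock: 34.45
eef_pos: [0.5975, 0.1237, 0.0339]
ee_rot: [[0.06, 0.998, 0.001], [0.998, -0.06, -0.0], [0.0, 0.001, -1.0]]
wrist_force: [-3.4, -0.2, 7.7]
opening: 0.0314
finger_force: 19.2
clock: 35.12
eef_pos: [0.5976, 0.1261, 0.0341]
ee_rot: [[0.062, 0.998, -0.0], [0.998, -0.062, -0.003], [-0.003, 0.0, -1.0]]
wrist_force: [-4.5, -7.5, 9.0]
opening: 0.0313
finger_force: 21.8
clock: 35.45
eef_pos: [0.5975, 0.1289, 0.0334]
ee_rot: [[0.06, 0.998, 0.0], [0.998, -0.06, 0.0], [0.0, 0.0, -1.0]]
wrist_force: [-0.4, 0.3, -0.4]
opening: 0.0503
finger_force: 0.0
clock: 35.95
eef_pos: [0.5972, 0.1283, 0.1129]
ee_rot: [[0.06, 0.998, -0.0], [0.998, -0.06, -0.0], [-0.0, -0.0, -1.0]]
wrist_force: [1.2, -0.6, -0.4]
opening: 0.0751
finger_force: 0.0
(np.float64(0.00103469503018653), 317.5, 95.68964385986328, (27.634077072143555, 29.629411697387695), array([0.6017, 0.2152, 0.036 ])) [ 0.0009 -0.0256]
(np.float64(0.0008910505920612297), 317.6039123535156, 158.1772003173828, (36.35496139526367, 36.49612045288086), array([0.5992, 0.1711, 0.036 ])) [ 0.0009 -0.0697]
(np.float64(0.0023247363514565596), 318.4285583496094, 215.68601989746094, (22.369600296020508, 23.933542251586914), array([0.5971, 0.125 , 0.036 ])) [ 0.0013 -0.1159]
[ 0.0009 -0.1127]
```

The row is placed and nested. Next I'll raise the arm, turn 90° and move to the squeeze point.

In the tool's units: -0.031 m is -6.2, -0.03 m is -6.

```bash
echo '[0, 0, -6, 0, 0, 0, -6, 0, 0, 0, -6, 0, -6.2, 0, 0, 0, -6.2, 0, 0, 0, -6.2, 0, 0, 0, -6.2, 0, 0, 0, -6.2, 0, 0, 0, -6.2, 0, 0, 0, -6.2, 0, 0, 0]' | python3 inch.py 0.085
echo '[0, 0, 0, 1.2, 0, 0, 0, 1.2, 0, 0, 0, 1.2, 0, 0, 0, 1.2, 0, 0, 0, 1.2, 0, 0, 0, 1.2, 0, 0, 0, 1.2, 0, 0, 0, 1.2, 0, 0, 0, 1.2, 0, 0, 0, 1.2]' | python3 inch.py
echo '[0, 0, 0, 1.2, 0, 0, 0, 1.2, 0, 0, 0, 1.2, 0, 0, 0, 0, 0, 0, 0, 0]' | python3 inch.py
python3 -c "
from h import *
o=bot.get_obs();R=np.array(o['ee_rot']);print(o['joints'],R,'ang err',np.arctan2(R[:2,1]@ex,-R[:2,1]@ey));print(cr(.0005,-.332),rel([*cr(.0005,-.332),.073]))"
```

```text
clock: 36.83
eef_pos: [0.5835, -0.0898, 0.2019]
ee_rot: [[0.06, 0.998, -0.002], [0.998, -0.06, 0.0], [0.0, -0.002, -1.0]]
wrist_force: [0.4, 0.3, -0.8]
opening: 0.0847
finger_force: 0.0
clock: 37.67
eef_pos: [0.5837, -0.0882, 0.2017]
ee_rot: [[0.954, 0.3, -0.002], [0.3, -0.954, 0.001], [-0.002, -0.001, -1.0]]
wrist_force: [-0.1, -0.7, -0.5]
opening: 0.0853
finger_force: 0.0
clock: 38.08
eef_pos: [0.5839, -0.0881, 0.2022]
ee_rot: [[0.999, -0.045, -0.002], [-0.045, -0.999, 0.0], [-0.002, -0.0, -1.0]]
wrist_force: [0.1, -0.2, 0.4]
opening: 0.0853
finger_force: 0.0
[ 0.4592  0.2673 -0.4584  1.6332  0.1223  1.2716 -1.6375] [[ 0.999  -0.0452 -0.0018]
 [-0.0452 -0.999   0.0003]
 [-0.0018 -0.0002 -1.    ]] ang err 0.01061213587409423
[ 0.5842 -0.0907] [0.0006 0.0026 0.1292]
```

In the tool's units: 0.0026 m is 0.52, 0.01 rad is 0.1.

```bash
echo '[0, 0.52, 0, 0.1, 0, 0, 0, 0, 0, 0, 0, 0]' | python3 inch.py
python3 - <<'E'
from h import *
im=snap('wrist','pics/w19.png');h=cv2.cvtColor(im,cv2.COLOR_BGR2HSV)
m=cv2.inRange(h,(8,150,60),(25,255,255));n,l,s,c=cv2.connectedComponentsWithStats(m)
for i in range(1,n):
  if s[i][4]>30:
    x,y,w,hh=s[i][:4]
    print(s[i],[loc(px('wrist',q,.118,'pics/w19.png')) for q in((x,y),(x+w,y+hh))])
print(loc(bot.get_obs()['eef_pos']))
E
```

```text
clock: 38.33
eef_pos: [0.5842, -0.0912, 0.2031]
ee_rot: [[0.998, -0.058, -0.0], [-0.058, -0.998, 0.0], [-0.0, -0.0, -1.0]]
wrist_force: [0.4, -0.1, 0.8]
opening: 0.0854
finger_force: 0.0
[343 174  21  47 484] [array([ 0.0273, -0.3505]), array([-0.0128, -0.369 ])]
[ 70 277  14  15  49] [array([-0.0665, -0.1094]), array([-0.0822, -0.118 ])]
[ 42 289  26  22 352] [array([-0.079 , -0.0808]), array([-0.1029, -0.0979])]
[ 0.0005 -0.3323]
```

```bash
echo '[0, 0, 6, 0, 0, 0, 6, 0, 0, 0, 6, 0, 0, 0, 5, 0, 0, 0, 3, 0, 0, 0, 0, 0, 0, 0, 0, 0]' | python3 inch.py
echo '[0, 0, 0, 0, 0, 0, 0, 0, 0, 0, 0, 0, 0, 0, 0, 0, 0, 0, 0, 0, 0, 0, 0, 0, 0, 0, 0, 0, 0, 0, 0, 0]' | python3 inch.py 0.033 35
echo '[0, 0, 0, 0, 0, 0, 0, 0, 0, 0, 0, 0, 0, 0, 0, 0, 0, 0, 0, 0, 0, 0, 0, 0, 0, 0, 0, 0, 0, 0, 0, 0]' | python3 inch.py 0.082
```

```text
clock: 38.97
eef_pos: [0.5839, -0.0907, 0.0731]
ee_rot: [[0.998, -0.059, -0.001], [-0.059, -0.998, 0.001], [-0.001, -0.0, -1.0]]
wrist_force: [0.1, 0.4, 0.4]
opening: 0.0848
finger_force: 0.0
clock: 39.63
eef_pos: [0.5859, -0.0932, 0.0763]
ee_rot: [[0.998, -0.061, 0.004], [-0.061, -0.998, -0.003], [0.004, 0.003, -1.0]]
wrist_force: [-2.2, -5.6, 9.6]
opening: 0.0336
finger_force: 20.3
clock: 40.3
eef_pos: [0.5843, -0.0905, 0.0733]
ee_rot: [[0.998, -0.059, -0.0], [-0.059, -0.998, 0.0], [-0.0, -0.0, -1.0]]
wrist_force: [0.1, -0.9, -0.1]
opening: 0.082
finger_force: 0.0
```

```bash
Z='';
for i in 1 2 3 4 5; do
echo '[0, 0, 0, 0, 0, 0, 0, 0, 0, 0, 0, 0, 0, 0, 0, 0, 0, 0, 0, 0, 0, 0, 0, 0, 0, 0, 0, 0, 0, 0, 0, 0]' | python3 inch.py 0.033 35 | egrep 'opening|finger|wrist_f|clock'
echo '[0, 0, 0, 0, 0, 0, 0, 0, 0, 0, 0, 0, 0, 0, 0, 0, 0, 0, 0, 0, 0, 0, 0, 0, 0, 0, 0, 0]' | python3 inch.py 0.082 | egrep 'eef|opening'
done
python3 - <<'E'
from h import *
im=snap('side','pics/s2.png');m=snap('scene','pics/sc2.png')
im0=cv2.imread('pics/side0.png')
# profile along channel midline at floor height: brightness
for y in np.arange(-.255,-.10,.006):
  P=np.array([*cr(0.0,y),.030,1]);M=bot.camera_model('side');q=M['intrinsics']@(M['view']@P)[:3];u,v=q[:2]/q[2]
  print(round(y,3),im[int(round(v)),int(round(u))],im0[int(round(v)),int(round(u))])
E
```

```text
clock: 40.97
wrist_force: [-2.8, -7.0, 9.5]
opening: 0.0332
finger_force: 20.5
eef_pos: [0.5843, -0.0903, 0.0733]
opening: 0.0822
clock: 42.22
wrist_force: [-2.3, -6.1, 8.8]
opening: 0.0338
finger_force: 20.5
eef_pos: [0.5843, -0.0903, 0.0733]
opening: 0.0822
clock: 43.47
wrist_force: [-2.6, -6.2, 8.5]
opening: 0.0333
finger_force: 20.5
eef_pos: [0.5843, -0.0903, 0.0733]
opening: 0.0819
clock: 44.72
wrist_force: [-1.9, -6.9, 9.0]
opening: 0.0337
finger_force: 20.5
eef_pos: [0.5843, -0.0903, 0.0733]
opening: 0.0818
clock: 45.97
wrist_force: [-2.1, -6.2, 8.7]
opening: 0.0333
finger_force: 20.5
eef_pos: [0.5843, -0.0903, 0.0733]
opening: 0.0818
-0.255 [221 218 219] [43 40 42]
-0.249 [219 218 218] [43 40 40]
-0.243 [219 216 216] [44 43 42]
-0.237 [206 202 204] [58 58 57]
-0.231 [218 215 215] [158 158 149]
-0.225 [206 202 203] [161 159 152]
-0.219 [217 213 214] [169 167 158]
-0.213 [221 220 220] [168 168 158]
-0.207 [216 212 210] [166 166 156]
-0.201 [219 217 217] [168 167 158]
-0.195 [215 212 212] [171 170 160]
-0.189 [181 170 165] [168 167 158]
-0.183 [198 119  69] [166 167 157]
-0.177 [199 120  71] [168 167 159]
-0.171 [133  83  53] [166 167 157]
-0.165 [ 58  60 224] [168 168 158]
-0.159 [103 102 103] [166 165 156]
-0.153 [58 57 55] [164 162 153]
-0.147 [49 46 44] [90 90 82]
-0.141 [74 74 71] [187 189 171]
-0.135 [109 111 108] [189 190 172]
-0.129 [40 41 35] [186 188 169]
-0.123 [36 35 34] [51 49 46]
-0.117 [34 35 33] [56 56 53]
-0.111 [221 224 220] [40 38 37]
-0.105 [172 176 172] [46 45 43]
```

```bash
for i in 1 2 3; do
echo '[0, 0, 0, 0, 0, 0, 0, 0, 0, 0, 0, 0, 0, 0, 0, 0, 0, 0, 0, 0, 0, 0, 0, 0, 0, 0, 0, 0, 0, 0, 0, 0, 0, 0, 0, 0, 0, 0, 0, 0]' | python3 inch.py 0.033 38 | egrep 'opening|finger|wrist_f'
echo '[0, 0, 0, 0, 0, 0, 0, 0, 0, 0, 0, 0, 0, 0, 0, 0, 0, 0, 0, 0, 0, 0, 0, 0, 0, 0, 0, 0]' | python3 inch.py 0.082 | egrep 'eef|opening'
python3 - <<'E'
from h import *
im=snap('side','pics/s3.png').astype(int)
out=[]
for y in np.arange(-.20,-.11,.003):
  P=np.array([*cr(0.0,y),.030,1]);M=bot.camera_model('side');q=M['intrinsics']@(M['view']@P)[:3];u,v=q[:2]/q[2]
  c=im[int(round(v)),int(round(u))];out.append('R' if c[2]>c[0]+60 else 'B' if c[0]>c[2]+40 else 'k' if c.max()<75 else 'w')
print(''.join(out))
a=im[150:300,280:400];print((((a[...,2]>a[...,1]+70)&(a[...,2]>120)&(a[...,0]>a[...,2]*.2)&(abs(a[...,0]-a[...,1])<25))).sum())
E
done
python3 - <<'E'
from h import *
a=cv2.imread('pics/s3.png')[150:300,280:400];b=snap('scene','pics/sc3.png')[165:265,290:440]
a=cv2.resize(a,None,fx=3.9,fy=3.9,interpolation=cv2.INTER_CUBIC)[:,:340];b=cv2.resize(b,None,fx=3,fy=3,interpolation=cv2.INTER_CUBIC)
c=np.zeros((max(a.shape[0],b.shape[0]),a.shape[1]+b.shape[1],3),np.uint8);c[:a.shape[0],:a.shape[1]]=a;c[:b.shape[0],a.shape[1]:]=b
cv2.imwrite('pics/fin.png',c[:600,:800])
E
```

```text
wrist_force: [-2.9, -6.3, 12.7]
opening: 0.0335
finger_force: 22.2
eef_pos: [0.5843, -0.0903, 0.0733]
opening: 0.0819
wwwwwwwwBBBBBBBRwwkkkkwwwkkkkkk
97
wrist_force: [-5.0, -11.0, 17.3]
opening: 0.0367
finger_force: 35.9
eef_pos: [0.5843, -0.0903, 0.0732]
opening: 0.0818
wwwwwwwwwwwwBBBBBBkkkkwwwkkkkkk
93
wrist_force: [-6.0, -18.4, 17.2]
opening: 0.0426
finger_force: 35.9
eef_pos: [0.5843, -0.0903, 0.0733]
opening: 0.0823
wwwwwwwwwwwwBBBBBBkkkkwwwkkkkkk
93
```

In the tool's units: -0.035 m is -7, -0.03 m is -6.

```bash
echo '[0, 0, -3, 0, 0, 0, -6, 0, 0, 0, -6, 0, 0, 0, -6, 0, 0, 0, -6, 0, 0, -7, 0, 0, 0, -7, 0, 0, 0, -7, 0, 0, 0, -7, 0, 0, 0, -7, 0, 0]' | python3 inch.py 0.085
echo '[-6, -4, 0, 0, -6, -4, 0, 0, -6, 0, 0, 0, 0, 0, 0, 0, 0, 0, 0, 0, 0, 0, 0, 0]' | python3 inch.py
python3 - <<'E'
from h import *
w=snap('wrist','pics/w20.png')
for y in(-.025,-.067,-.109):
  b=bore('pics/w20.png',cr(0,y),.036);print(b,loc(b[4]) if b else '')
s=snap('side','pics/s4.png')
a=cv2.resize(s[150:300,280:345],None,fx=3.9,fy=3.9,interpolation=cv2.INTER_CUBIC)
b=cv2.resize(w[40:340,120:420],(520,520),interpolation=cv2.INTER_CUBIC)
c=np.zeros((600,800,3),np.uint8);c[:a.shape[0],:a.shape[1]]=a;c[:520,270:790]=b
cv2.imwrite('pics/fin.png',c)
E
```

```text
clock: 51.93
eef_pos: [0.5945, 0.0855, 0.2086]
ee_rot: [[0.998, -0.059, 0.0], [-0.059, -0.998, -0.0], [0.0, -0.0, -1.0]]
wrist_force: [0.5, 0.1, -0.7]
opening: 0.0852
finger_force: 0.0
clock: 52.43
eef_pos: [0.5077, 0.1287, 0.2087]
ee_rot: [[0.998, -0.06, 0.001], [-0.06, -0.998, -0.0], [0.001, 0.0, -1.0]]
wrist_force: [-0.1, -0.3, 0.4]
opening: 0.0847
finger_force: 0.0
(np.float64(0.0009590123662831664), 227.6559295654297, 94.14176177978516, (17.49490737915039, 20.110864639282227), array([0.6017, 0.2161, 0.036 ])) [ 0.0009 -0.0246]
(np.float64(0.0009666867448006513), 269.3564758300781, 93.98719024658203, (25.725772857666016, 28.44652557373047), array([0.5994, 0.1742, 0.036 ])) [ 0.0009 -0.0667]
(np.float64(0.0012900830789262998), 311.1773376464844, 93.46207427978516, (18.103404998779297, 19.442319869995117), array([0.5974, 0.1321, 0.036 ])) [ 0.0013 -0.1088]
```

View pics/fin.png

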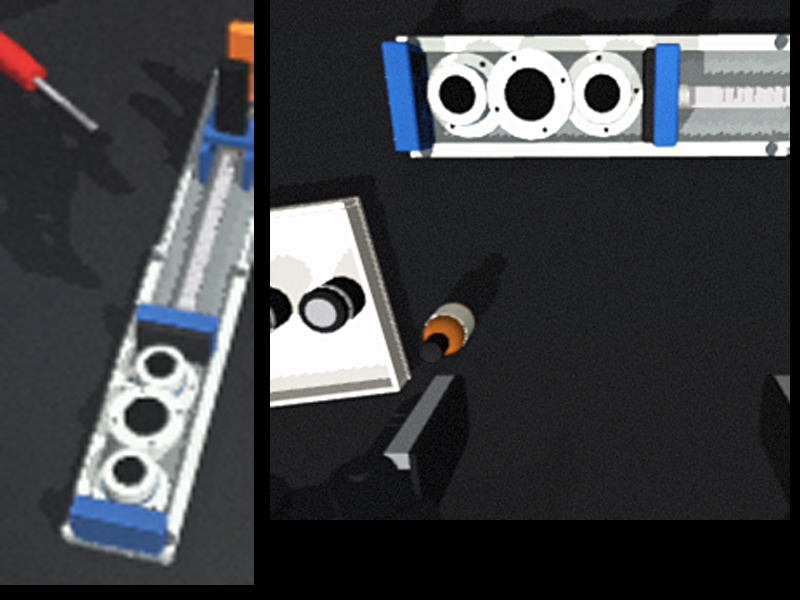

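The row is tight and straight, with centres 42.1 mm apart. The red band is out of sight and the eyepieces are in the tray.

```bash
python3 -c "
from bench import bot
print(bot.hand_in())"
```

```text
the job is handed in; nothing more can be done
None
```

The job is handed in: both eyepieces are in the tray, and the three adapters stand in a straight up/down/up row, gripped firmly against the end stop with the red band out of sight after release.

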